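Load the soldering fixture into the test set and start it with the key

TASK

Lift the copper soldering fixture out of its plywood rest by the plain end that is free there, set it down on the bare bench and let go, then take it again by its latch end and seat it flat in the open bay of the test set, plain end fully home against the stop and latch end sticking out of the mouth; do not let it drop. Only when it is home and released, turn the test set's key clockwise through run all the way to start, hold it there for about a second, and let it spring back so that it stays at run. Leave the marker pen, the wire spool and the screwdriver where they are.

Things in the scene. Friction and masses are not known exactly. Their poses are not given: they have to be found in the camera images.
- fixture: Loose soldering fixture, a copper bar between blue cheeks, about 0.2 kg. Origin at the underside, z up as it lies, +x to its plain end. Spans x -52 to +58 mm, y -14 to +17 mm (31 mm wide, middle plane y = +1.5 mm); 38 mm high for x -52 to -22 mm, else 29 mm. A small latch lever sticks out at the -x end (latch end) to x = -60 mm, y -18 to +5 mm. Balance point near x = 0.
- plain_grip (a point): Grip point in the plain half, x = 36, y = 1.5, z = 20 mm of the fixture; axes as the fixture's. Pinch across y. Walls block the fingers at x < 4 mm while the fixture lies in the rest.
- latch_grip (a point): Grip point in the latch half, x = -37, y = 1.5, z = 22 mm of the fixture; axes as the fixture's. Pinch across y. Walls block the fingers at x > -4 mm when the fixture is in the bay.
- latch_end (a point): Point on the fixture at its latch end, x = -60, y = 0, z = 20 mm of the fixture's frame.
- rest: Fixed plywood rest. Its origin (on the bench) lies 6 mm below that of the fixture in it, axes alike within 0.02 rad. Two 8 mm walls, 44 mm apart, and an end wall flank the latch half from x = -72 to +4 mm, tops 50 mm above the bench; open above. A 26 mm wide, 6 mm thick tongue under the plain half runs out to x = 54 mm.
- tester: Fixed test set. Origin on the bench, x away from the bay's mouth, y left, z up. Dark 6 mm base plate, x -30 to 75, y -120 to 90 mm. Aluminium bay on the left; grey housing on the right (x -25 to 70, y -116 to 12 mm, top 60 mm up) with the key switch on top at x = 20, y = -60 mm.
- bay_mouth (a point): Middle of the bay's mouth, on the bay floor (6 mm above the bench); axes as the tester's, x into the bay. The bay is a U-channel, open above and at the mouth: 38 mm between 8 mm thick walls with tops 50 mm above the bench, 62 mm deep to the stop face. A 28 mm wide tongue at floor level runs 55 mm out of the mouth, to carry the fixture's latch half.
- bay_home (a point): Where the fixture's origin lies when it is fully home: on the bay floor, 58 mm before the stop face; its axes (the tester's) are those the fixture must then have.
- key_barrel (a joint): Lock barrel under the key, rad, clockwise from above positive: 0 = off, 0.65 = run (end of its travel). It stays where it is left (friction 0.03 N m); starts at 0 to 0.12. The key turns with it.
- key (a joint): The key's further, sprung turn beyond the barrel, rad, clockwise positive: 0 = released, 0.6 = start (end stop). It yields only once the barrel stands at run; the spring drives it back with 0.07 N m at 0 and 0.14 N m at start. Total turn of the key from off is key_barrel + key: run 0.65, start 1.25.
- key_grip (a point): Grip point on the key's vertical axis, 91 mm above the bench, turning with the key: x along its flat bow, y across it, z up. The bow is a black upright slab, 40 mm wide (x), 9 mm thick (y), 74 to 104 mm above the bench. It is parallel to the tester's x at run, 0.65 rad anticlockwise of that at off, 0.6 rad clockwise at start (marked by ever longer black bars on the mouth side).
- clear_patch (a point): Middle, at bench height, of a patch of bare bench, 120 (world x) by 110 (world y) mm, that is always clear to set things down on, between the tape feeder's reel and the small vice. It does not move.
- reel_centre (a point): Centre of the tape feeder's big fixed reel, an upright dark red disc 240 mm across (in world y and z) and 40 mm thick (world x; a hub reaches 30 mm to +x). It stands 253 mm above the bench: keep gripper and arm clear of it. The feeder's casing, up to 172 mm high, lies behind it towards the robot and to its left.
- marker_pen: Bystander, loose white pen with black cap, 13 x 133 x 13 mm, long along its y, origin under its middle.
- spool_a: Bystander, loose white spool of copper wire, 69 x 53 x 30 mm, origin under its middle.
- screwdriver: Bystander, loose screwdriver with a yellow handle, 24 x 163 x 24 mm, long along its y, origin under its middle.
Mind the look-alikes: they are no part of the job. Leave any red look-alike of the fixture alone.

How it is judged:
On the way, in this order (a step that is already met when the one before it is completed fails the run):
1. the fixture lies released on the bare bench, clear of rest and bay (height (world z) of fixture below 0.004 m and angle between fixture's own z axis and vertical below 0.1 rad and contact force between the fingers and fixture below 0.1 N and linear speed of fixture below 0.02 m/s and horizontal distance between fixture and bay_home above 0.05 m and horizontal distance between fixture and rest above 0.05 m), for 0.2 s.
2. the fixture is home in the bay, latch end out, and released (x of fixture in the frame of bay_home between -0.007 and 0.004 m and y of fixture in the frame of bay_home between -0.007 and 0.007 m and z of fixture in the frame of bay_home below 0.004 m and x of latch_end in the frame of tester below -0.07 m and angle between fixture's own z axis and vertical below 0.1 rad and contact force between the fingers and fixture below 0.1 N and linear speed of fixture below 0.02 m/s), for 0.2 s.
3. the key is held at start for 0.4 s (value of joint key_barrel above 0.58 rad and value of joint key above 0.5 rad and x of fixture in the frame of bay_home between -0.007 and 0.004 m and y of fixture in the frame of bay_home between -0.007 and 0.007 m and z of fixture in the frame of bay_home below 0.004 m and x of latch_end in the frame of tester below -0.07 m and angle between fixture's own z axis and vertical below 0.1 rad), for 0.4 s.
At the end, for the whole second after the job is handed in: The fixture lies level in the bay, home within 7 mm of bay_home along and across, within 4 mm of the floor, latch end out, at rest and released; the key is released and back at run (key_barrel over 0.55 rad, key under 0.1 rad) (all of step 2 and value of joint key_barrel above 0.55 rad and value of joint key below 0.1 rad); the robot touches nothing.
It fails at once if the key is turned towards run (barrel past 0.35 rad) before the fixture is home (value of joint key_barrel above 0.35 rad and not (x of fixture in the frame of bay_home between -0.007 and 0.004 m and y of fixture in the frame of bay_home between -0.007 and 0.007 m and z of fixture in the frame of bay_home below 0.004 m and x of latch_end in the frame of tester below -0.07 m and angle between fixture's own z axis and vertical below 0.1 rad)).
It fails at once if the fixture is dropped (falls free faster than 0.6 m/s) (contact force between the fingers and fixture below 0.1 N and linear speed of fixture above 0.6 m/s).
It fails at once if the marker pen is moved more than 30 mm (distance of marker_pen from where it was at the start of the episode above 0.03 m).
It fails at once if the spool a is moved more than 30 mm (distance of spool_a from where it was at the start of the episode above 0.03 m).
It fails at once if the screwdriver is moved more than 30 mm (distance of screwdriver from where it was at the start of the episode above 0.03 m).
It also fails if it takes over 72 s, if anything falls off the work surface, if the arm or the gripper's body presses on something with over 40 N, if the wrist force passes 120 N, or if a joint passes its speed limit or range.

ROBOT

A 6-joint arm with a two-finger parallel gripper is mounted at the origin on a cart in front of the work surface, level with it; the furniture and walls round the work are solid. World frame = base frame: x ahead of the robot, y to its left, z up, the work surface at z = 0. Lengths are in m, angles in rad, forces in N, time in s.
With the tool pointing down it reaches from about 0.425 to 0.95 m from the base axis. Payload 3.5 kg.
Tool frame: the origin (TCP) lies between the finger pads; the fingertips stand 14 mm ahead of it and the grasp point (between the pads) lies 5 mm behind it (ctrl.tip_extent is the distance from the TCP to the fingertips, in m); x points along the fingers, z is the direction in which the jaws open and shut, and the axes are right-handed (so a half turn about x gives the same grasp; the last joint's range is limited). The gripper opens to 85 mm and grips with 20 to 120 N. Pads are 22 mm wide; open, the fingers measure 114 mm over their backs; the gripper's body (76 mm by 85 mm) begins 54 mm behind the grasp point. The pads swing forward as they close: fully open they stand 13 mm farther back than shut.
Start: joints at [-1.372, 0.286, 1.577, -0, 1.279, -0.15], TCP at [0.231, -0.634, 0.245] pointing down, gripper open.
Joint ranges: [-2.77, 2.77], [-0.9, 2.22], [0.21, 2.48], [-1.53, 4.67], [0.24, 2.81], [-2.84, 2.84]. Speed limits (rad/s): [2.79, 2.79, 3.14, 3.14, 3.14, 3.14].

INTERFACE

Orientations are given as a unit quaternion [x, y, z, w].
In Python, from plant import ctrl gives the robot as it stands.
- The arm moves only by the tool move_arm, never from a script. Its argument "commands" is one flat list of numbers, 4 for each row, row after row: the shift along the tool's x, y, z in units of 25 mm (1.0 is 25 mm), then the turn about the tool's x in units of 5 degrees (1.0 is 5 degrees). A call has 1 to 20 rows; each row shifts and turns the commanded pose from where the row before left it, along the tool's axes as they then stand; what a row does not reach is not made up. A row lasts 1/8 s, in which the tool goes at most 62.5 mm and 10.7 degrees, less where a joint would pass 70% of its speed; a pose out of reach is approached as far as the arm can. A call is refused whole if a number of a shift passes 1 or a number of a turn 1, either way. A call with a gripper value outside its range is refused whole. "jaw" is the finger opening in mm, from 0 to 85.4, set as the call begins (left out, the last holds). The fingers move at their own pace and stop on an object; "force" is the grip in N (left out, the last holds). Time passes only in rows, so rows that do not move let the fingers close. It gives the time, the measured TCP pose, the force and the opening at its end, in the units of the state.
- ctrl.get_state(): the state, without advancing time (a new reading comes with each control period).
- ctrl.read_camera(name): name is "side" or "top"; returns the picture (400x640x3 uint8, red, green, blue); there is no depth.
- ctrl.get_calibration(name): a dict with "camera_matrix" (3x3 intrinsics, pixels), "camera_from_world" (4x4, takes a point from world to camera coordinates). Camera axes: x right, y down, z forward; pixel columns grow to the right and rows downward; lengths in m; the calibration is good to about 2 mm. A picture is of the moment at which its call begins. get_calibration takes no time and is no camera call.
- ctrl.sign_off(): hands the job in, once; it reports no verdict.
The state is a dict: "time": time; "qpos": joint angles; "dq": joint speeds; "joint_efforts": joint torques, N m; "eef_pos": TCP position; "tcp_rot": TCP orientation; "contact_force": force on the tool from outside, world axes, zero at the start; "wrist_torque": the same for the moment, N m; "opening": opening from 0.0 (shut) to 1.0 (fully open).
Only numpy, scipy, OpenCV 4.12 (cv2) and the standard library are available. Lean on these libraries where they do the work, as an engineer would, in place of code of your own. Each camera call takes 0.05 s, during which the arm holds its last target.

## Working session

There is one attempt and no reset: what is moved stays moved. The work goes in short steps, Python scripts to look and compute and a tool call to move; the robot and the scene stay as the last step left them, time stands still between calls to the robot, and variables do not carry over. Pictures are saved under pics/ and viewed, and the job is handed in when it is done.

Besides the shell and the picture viewer there is one more tool, called after "Call:" by a JSON object that holds its "name" and its "arguments", one argument or row to a line. move_arm: Moves the arm, as the interface text tells. Its arguments: {"type":"object","properties":{"commands":{"type":"array"},"jaw":{"type":"number"},"force":{"type":"number"}},"required":["commands"]}

```bash
ls; mkdir -p pics; cat > h.py <<'E'
import numpy as np, cv2
from plant import ctrl
def shot(n,f):
    im=ctrl.read_camera(n)[:,:,::-1].copy(); cv2.imwrite('pics/'+f+'.png',im); return im
def cal(n):
    c=ctrl.get_calibration(n); return np.array(c['camera_matrix']),np.array(c['camera_from_world'])
def proj(n,P):
    K,T=cal(n); P=np.atleast_2d(P); q=(T[:3,:3]@P.T).T+T[:3,3]; q=(K@q.T).T; return q[:,:2]/q[:,2:]
def ray(n,uv,z):
    K,T=cal(n); R=T[:3,:3]; c=-R.T@T[:3,3]; d=R.T@np.linalg.inv(K)@np.array([uv[0],uv[1],1.]); s=(z-c[2])/d[2]; return c+s*d
def crop(src,f,x0,y0,x1,y1,k):
    im=cv2.imread('pics/'+src+'.png')[y0:y1,x0:x1]; cv2.imwrite('pics/'+f+'.png',cv2.resize(im,None,fx=k,fy=k,interpolation=cv2.INTER_CUBIC))
E
python3 - <<'E'
from h import *
shot('top','t0');shot('side','s0')
for n in('top','side'):
    K,T=cal(n);print(n,K.tolist(),(-T[:3,:3].T@T[:3,3]).round(3),T[:3,:3].round(3).tolist())
s=ctrl.get_state();print(s)
print(ctrl.tip_extent)
E
```

```text
pics
top [[388.41389339859626, 0.0, 320.08420937083594], [0.0, 388.41389339859626, 203.90974831511207], [0.0, 0.0, 1.0]] [0.403 0.041 1.256] [[0.009, -1.0, -0.006], [-0.985, -0.008, -0.17], [0.17, 0.007, -0.985]]
side [[425.22046210568084, 0.0, 324.21961857065105], [0.0, 425.22046210568084, 200.87648352157186], [0.0, 0.0, 1.0]] [0.655 0.943 0.83 ] [[-0.999, 0.049, -0.007], [0.036, 0.628, -0.777], [-0.033, -0.777, -0.629]]
{'time': 0.1, 'qpos': array([-1.37199453e+00,  2.87166465e-01,  1.57807704e+00,  1.31208705e-05,
        1.27861411e+00, -1.49984528e-01]), 'dq': array([-0.0004522 , -0.00296825, -0.00269096, -0.00161023, -0.00232078,
        0.00105467]), 'joint_efforts': array([ 1.16849089e-03, -4.07289219e+01, -2.93700331e+01, -1.35238379e-04,
        3.41321356e-03,  7.37586845e-06]), 'eef_pos': array([ 0.23060976, -0.63376174,  0.24400073]), 'tcp_rot': array([ 0.40621704,  0.57974696, -0.40510611,  0.57859331]), 'contact_force': array([ 0.36344426, -0.89002023, -0.40550936]), 'wrist_torque': array([ 1.01909879e-02, -9.59349729e-06,  3.47468469e-03]), 'opening': 0.9974122705030974}
0.014
```

View pics/t0.png

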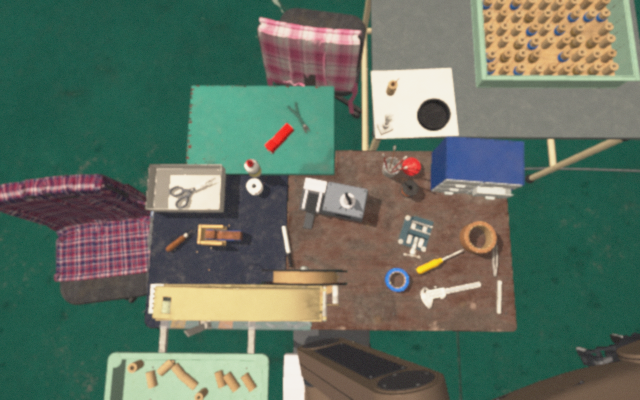

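View pics/s0.png

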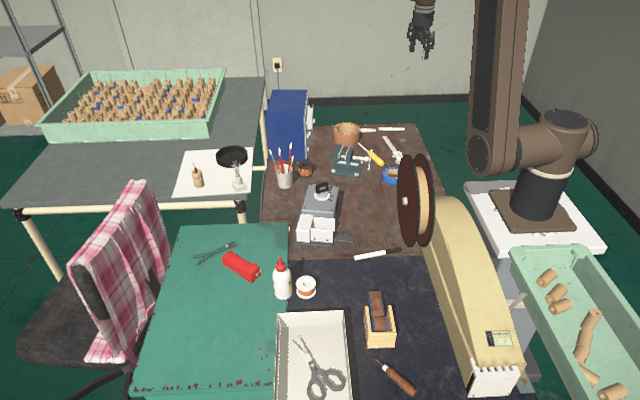

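```bash
python3 - <<'E'
from h import *
crop('t0','t0a',180,165,380,305,4);crop('s0','s0a',280,170,440,370,3.8 and 3)
crop('s0','s0b',340,270,420,360,8);crop('t0','t0b',185,215,255,255,10)
E
```

```text
(no output)
```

View pics/t0a.png

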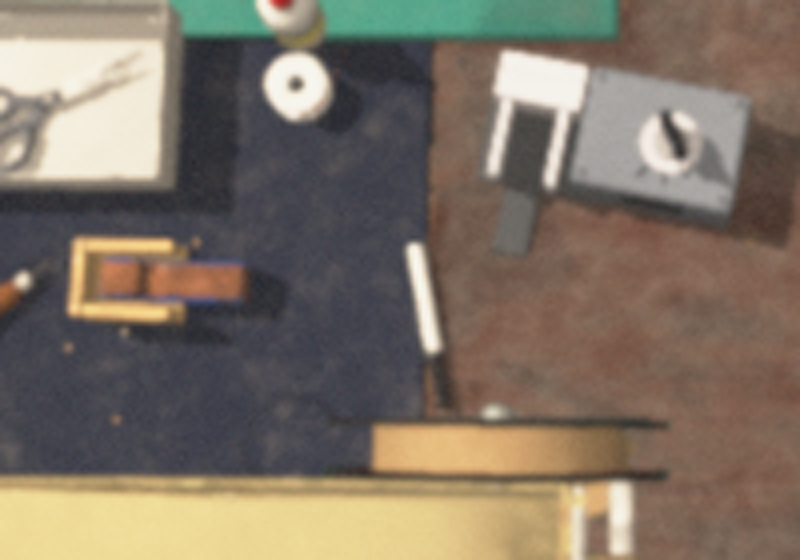

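View pics/s0a.png

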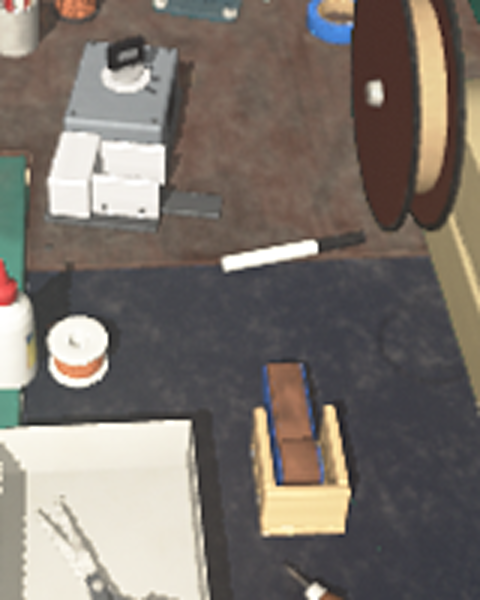

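View pics/s0b.png

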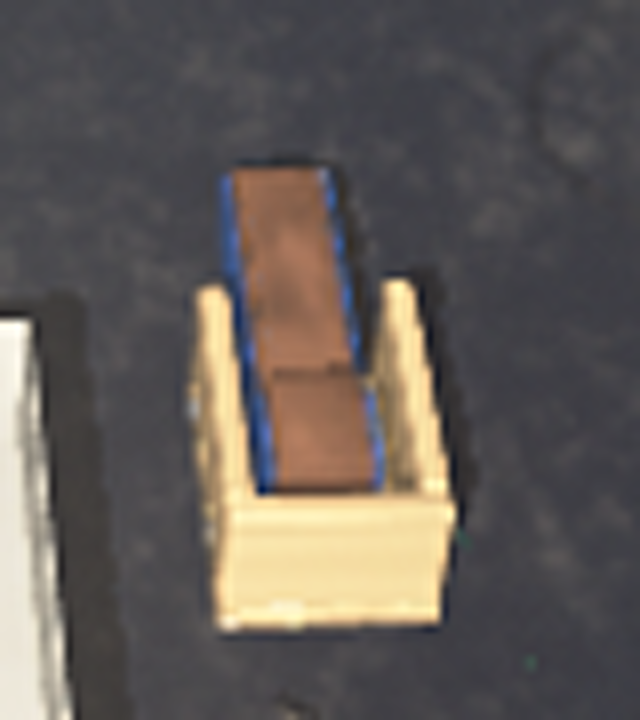

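View pics/t0b.png

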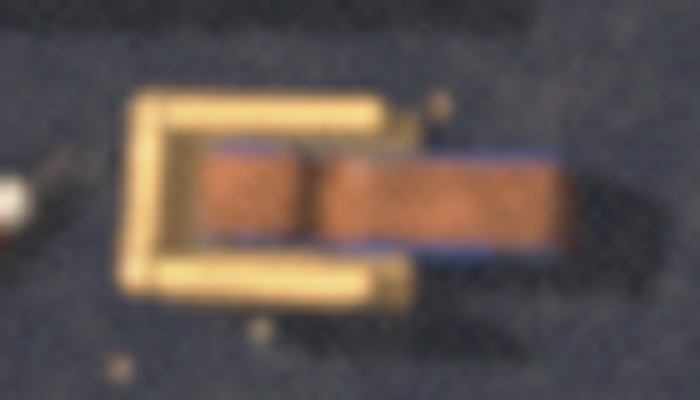

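```bash
cat > fit.py <<'E'
from h import *
from scipy.optimize import least_squares
def fit(obs,z0,init,fitz=False):
    # obs: (cam,(x,y,z)mm,(u,v))
    def f(p,full=False):
        c,s=np.cos(p[2]),np.sin(p[2]); r=[]
        for cam,L,uv in obs:
            L=np.array(L)/1e3
            W=[p[0]+c*L[0]-s*L[1],p[1]+s*L[0]+c*L[1],z0+L[2]+(p[3] if fitz else 0)]
            r+=list((proj(cam,W)[0]-uv))
        return np.array(r)
    sol=least_squares(f,list(init)+([0] if fitz else []),loss='soft_l1',x_scale=[.01,.01,.1]+([.01] if fitz else []))
    print('fit',sol.x.round(4)); print(f(sol.x).reshape(-1,2).round(2).tolist()); return sol.x
E
python3 - <<'E'
from fit import *
T=lambda a,b:(185+a/10,215+b/10); S=lambda a,b:(340+a/8,270+b/8)
T=lambda a,b:(185+(a-4.5)/10,215+(b-4.5)/10); S=lambda a,b:(340+(a-3.5)/8,270+(b-3.5)/8)
o=[('top',(58,17,29),T(567,150)),('top',(58,-14,29),T(567,253)),('top',(-52,17,38),T(204,146)),('top',(-52,-14,38),T(204,242))]
s=[('side',(58,17,29),S(222,173)),('side',(58,-14,29),S(330,166)),('side',(-22,-14,38),S(366,362)),('side',(-52,-14,38),S(383,490))]
for q in(o,s,o+s): fit(q,.006,(.55,.3,-1.57))
print(ray('top',(350,240),0),ray('top',(375,240),0))
# reel ends top z .253 : t0 px
for uv in((272,277),(345,277),(310,271),(310,284)): print(uv,ray('top',uv,.2).round(3))
A=lambda a,b:(180+(a-1.5)/4,165+(b-1.5)/4)
print('housing',[ray('top',A(*p),.06).round(3).tolist() for p in((590,68),(750,98),(570,190),(728,215))])
E
python3 - <<'E'
import sys;sys.path.insert(0,'.')
import os;os.chdir('.')
from h import *
crop('t0','t0c',295,170,375,235,9);crop('s0','s0c',290,175,360,260,9 and 7)
crop('t0','t0d',330,200,520,330,4)
E
```

```text
fit [ 0.5121  0.3563 -1.5715]
[[-0.08, 0.16], [-0.52, -0.32], [0.61, -0.07], [0.02, 0.23]]
fit [ 0.5128  0.3625 -1.597 ]
[[0.13, -0.26], [-0.22, 0.32], [0.16, 2.09], [-0.07, -2.12]]
fit [ 0.5122  0.3588 -1.5879]
[[-0.8, 0.4], [-1.4, -0.07], [-0.08, -0.4], [-0.84, -0.11], [-0.04, -1.44], [-0.44, -0.95], [0.25, 0.63], [0.13, -3.65]]
[ 0.5023217  -0.04742683  0.        ] [ 0.50302046 -0.12804272  0.        ]
(272, 277) [0.386 0.175 0.2  ]
(345, 277) [ 0.388 -0.02   0.2  ]
(310, 271) [0.403 0.074 0.2  ]
(310, 284) [0.369 0.074 0.2  ]
housing [[0.681, 0.028, 0.06], [0.658, -0.098, 0.06], [0.583, 0.043, 0.06], [0.565, -0.08, 0.06]]
```

View pics/t0c.png

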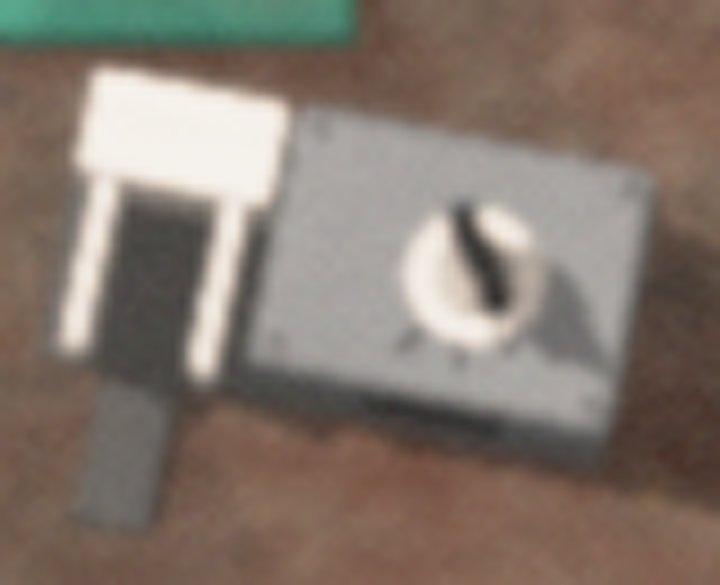

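View pics/s0c.png

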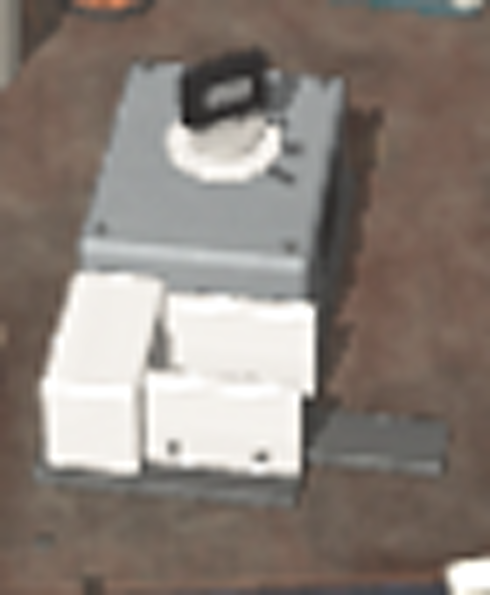

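View pics/t0d.png

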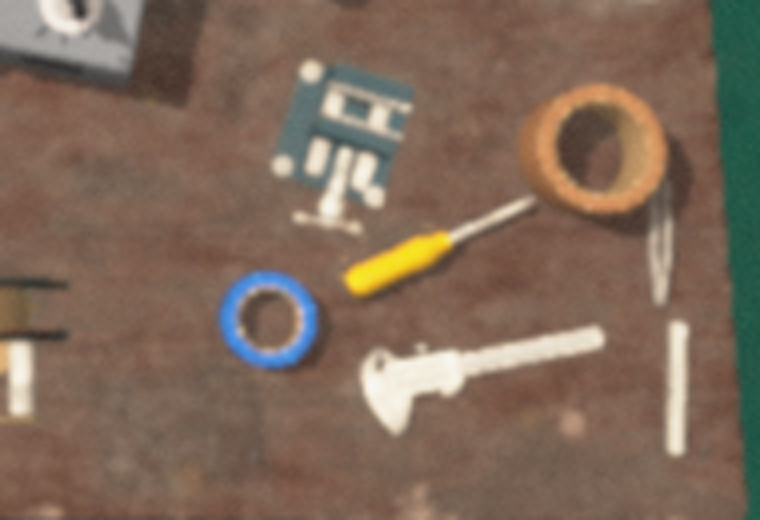

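```bash
cat > m1.py <<'E'
from fit import *
T=lambda a,b:(185+(a-4.5)/10,215+(b-4.5)/10); S=lambda a,b:(340+(a-3.5)/8,270+(b-3.5)/8)
o=[('top',(58,17,29),T(567,150)),('top',(58,-14,29),T(567,253)),('top',(-52,17,38),T(204,146)),('top',(-52,-14,38),T(204,242))]
s=[('side',(58,17,29),S(222,173)),('side',(58,-14,29),S(330,166)),('side',(-22,-14,38),S(366,368))]
fit(s,.006,(.55,.3,-1.57));fit(o+s,.006,(.55,.3,-1.57))
r=[('top',(-72,30,50),T(132,92)),('top',(-72,-30,50),T(118,292)),('top',(4,30,50),T(384,92)),('top',(4,-30,50),T(378,303)),
 ('side',(-72,30,50),S(218,500)),('side',(-72,-30,50),S(455,512)),('side',(-72,30,0),S(217,628)),('side',(-72,-30,0),S(440,624)),('side',(4,30,50),S(195,287)),('side',(4,-30,50),S(413,280))]
print('rest');fit(r[:4],0,(.51,.35,-1.57));fit(r[4:],0,(.51,.35,-1.57));fit(r,0,(.51,.35,-1.57))
T=lambda a,b:(295+(a-4)/9,170+(b-4)/9); S=lambda a,b:(290+(a-3)/7,175+(b-3)/7)
h=[('top',(70,12,60),T(298,105)),('top',(70,-116,60),T(655,175)),('top',(-25,12,60),T(248,362)),('top',(-25,-116,60),T(608,434))]
g=[('side',(70,12,60),S(83,243)),('side',(-25,12,60),S(306,268)),('side',(-25,-116,60),S(350,75)),('side',(70,-116,60),S(135,65))]
print('tester');fit(h,0,(.62,0,-.18));fit(g,0,(.62,0,-.18));p=fit(h+g,0,(.62,0,-.18))
def loc(w): 
    c,s=np.cos(p[2]),np.sin(p[2]); d=w[:2]-p[:2]; return np.array([c*d[0]+s*d[1],-s*d[0]+c*d[1]])*1e3
for n,uv,z in(('wallL',(58,352),.05),('wallLi',(92,352),.05),('wallRi',(185,380),.05),('wallRo',(218,382),.05),('tongL',(75,522),.006),('tongR',(152,527),.006),('stop',(92,68),.05),('stopR',(285,100),.05),('stopi',(115,180),.05),('stopiR',(220,200),.05)):
    print(n,loc(ray('top',T(*uv),z)).round(1))
for n,uv,z in(('wallLo',(302,388),.05),('wallLo base',(302,472),.006),('wallRo',(316,308),.05),('tongEnd',(448,420),.006),('tongEndL',(440,465),.006),('stop',(42,380),.05),('stopnear',(140,390),.05),('stopfar',(165,280),.05)):
    print(n,loc(ray('side',S(*uv),z)).round(1))
print('key',loc(ray('top',T(463,208),.104)),loc(ray('top',T(497,303),.104)))
E
python3 m1.py
```

```text
fit [ 0.5126  0.3611 -1.5947]
[[0.08, -0.7], [-0.28, -0.14], [0.18, 0.81]]
fit [ 0.5121  0.3585 -1.5848]
[[-0.72, 0.39], [-1.29, -0.08], [-0.01, -0.29], [-0.74, -0.01], [-0.06, -1.52], [-0.47, -1.07], [0.33, -0.26]]
rest
fit [ 0.5133  0.3582 -1.5739]
[[0.54, 0.48], [0.68, -0.28], [-0.41, 0.76], [-0.87, -1.09]]
fit [ 0.5128  0.3596 -1.5988]
[[0.91, 2.46], [-0.18, 0.32], [-0.27, -0.2], [-0.58, -0.33], [0.38, -0.58], [-0.1, -0.29]]
fit [ 0.5129  0.3592 -1.5939]
[[0.44, 0.16], [0.19, -0.62], [-0.55, 0.93], [-1.4, -0.93], [1.04, 2.38], [-0.08, 0.12], [-0.15, -0.28], [-0.49, -0.53], [0.33, -0.65], [-0.17, -0.46]]
tester
fit [ 0.6122  0.0279 -0.1886]
[[-0.02, -0.3], [0.27, -0.33], [-0.36, 0.32], [0.1, 0.29]]
fit [ 0.6121  0.0304 -0.201 ]
[[-0.9, 0.42], [0.78, 0.0], [0.19, 0.18], [-0.14, -1.06]]
fit [ 0.6121  0.0287 -0.195 ]
[[-0.13, -0.27], [0.13, -0.05], [-0.66, 0.31], [-0.24, 0.54], [-0.91, 0.13], [0.78, -0.43], [-0.08, -0.21], [-0.4, -1.33]]
wallL [-32.   76.2]
wallLi [-29.6  64.6]
wallRi [-32.8  30.8]
wallRo [-31.1  19.3]
tongL [-84.8  61.1]
tongR [-81.   33.6]
stop [70.  85.9]
stopR [72.4 16.6]
stopi [32.  69.5]
stopiR [32.4 31.8]
wallLo [-29.3  72.9]
wallLo base [-29.6  73.9]
wallRo [-28.7  26.1]
tongEnd [-83.7  36.5]
tongEndL [-82.9  62.5]
stop [70.5 82.2]
stopnear [32.1 82.6]
stopfar [33.3 17.6]
key [ 35.45245945 -51.38828344] [  5.95398317 -68.72249011]
```

```bash
cat >> h.py <<'E'
from scipy.spatial.transform import Rotation as Ro
def st():
    s=ctrl.get_state(); R=Ro.from_quat(s['tcp_rot']).as_matrix()
    print('t',round(s['time'],2),'tcp',s['eef_pos'].round(4),'zaxis yaw',np.arctan2(R[1,2],R[0,2]).round(4),'down',R[:,0].round(3),'y',R[:,1].round(3),'q',s['qpos'].round(3),'F',s['contact_force'].round(1),'open',(s['opening']*85.4).round(1))
    return s,R
def need(tgt,zyaw=None):
    s,R=st(); d=R.T@(np.array(tgt)-s['eef_pos']); print('units',(d/.025).round(2),end=' ')
    if zyaw is not None:
        c=np.arctan2(R[1,2],R[0,2])
        # turn about tool x (down): positive turn -> clockwise from above => yaw decreases
        t=(c-zyaw+np.pi/2)%np.pi-np.pi/2; print('turn5deg',round(np.degrees(t)/5,2))
E
python3 - <<'E'
from h import *
need((.514,.3225,.12),0.0)
for n,a in(('pen',(283,227)),('penend',(291.5,265)),('vice',(398,237)),('tape',(385,280)),('spool',(254,187))): print(n,ray('top',a,.01).round(3))
E
```

```text
Traceback (most recent call last):
  File "h.py", line 19, in need
    s,R=st(); d=R.T@(np.array(tgt)-s['eef_pos']); print('units',(d/.025).round(2),end=' ')
        ~~^^
  File "h.py", line 16, in st
    print('t',round(s['time'],2),'tcp',s['eef_pos'].round(4),'zaxis yaw',np.arctan2(R[1,2],R[0,2]).round(4),'down',R[:,0].round(3),'y',R[:,1].round(3),'q',s['qpos'].round(3),'F',s['contact_force'].round(1),'open',(s['opening']*85.4).round(1))
                                                                                                                                                                                                                     ^^^^^^^^^^^^^^^^^^^^^^^^^
AttributeError: 'float' object has no attribute 'round'
```

```bash
sed -i "s/(s\['opening'\]\*85.4).round(1)/round(float(s['opening'])*85.4,1)/" h.py
python3 - <<'E'
from h import *
need((.514,.3225,.12),0.0)
for n,a in(('pen',(283,227)),('penend',(291.5,265)),('vice',(398,237)),('tape',(385,280)),('spool',(254,187))): print(n,ray('top',a,.01).round(3))
E
```

```text
t 0.1 tcp [ 0.2306 -0.6338  0.244 ] zaxis yaw -1.222 down [-0.     0.002 -1.   ] y [0.94  0.342 0.   ] q [-1.372  0.287  1.578  0.     1.279 -0.15 ] F [ 0.4 -0.9 -0.4] open 85.2
units [  5.04  23.72 -32.06] turn5deg -14.0
pen [0.542 0.169 0.01 ]
penend [0.421 0.139 0.01 ]
vice [ 0.512 -0.2    0.01 ]
tape [ 0.377 -0.156  0.01 ]
spool [0.673 0.268 0.01 ]
```

Call:
{"name": "move_arm", "arguments": {
  "commands": [-0.2,0,0,-1,-0.2,0,0,-1,-0.2,0,0,-1,-0.2,0,0,-1,-0.2,0,0,-1,-0.2,0,0,-1,-0.2,0,0,-1,-0.2,0,0,-1,-0.2,0,0,-1,-0.2,0,0,-1,-0.2,0,0,-1,-0.2,0,0,-1,0,0,0,-1,0,0,0,-1],
  "jaw": 60,
  "force": 60
}}

```text
time: 1.85
eef_pos: [0.2307, -0.6341, 0.3046]
tcp_rot: [-0.0, 0.707, 0.001, 0.707]
contact_force: [0.1, -0.1, -1.4]
opening: 0.7
```

Call:
{"name": "move_arm", "arguments": {
  "commands": [0,0.7,1,0,0,0.7,1,0,0,0.7,1,0,0,0.7,1,0,0,0.7,1,0,0,0.7,1,0,0,0.7,1,0,0,0.7,1,0,0,0.7,1,0,0,0.7,1,0,0,0.7,1,0,0,0.7,1,0,0,0.7,1,0,0,1,0,0,0,1,0,0,0,1,0,0,0,1,0,0,0,1,0,0,0,1,0,0,0,1,0,0]
}}

```text
time: 4.35
eef_pos: [0.5558, -0.2303, 0.3054]
tcp_rot: [0.0, 0.707, -0.0, 0.707]
contact_force: [-0.1, -0.7, 0.5]
opening: 0.704
```

```bash
python3 -c "
from h import *
need((.514,.3225,.10),0.0)"
```

```text
t 4.35 tcp [ 0.5558 -0.2303  0.3054] zaxis yaw -0.0003 down [ 0. -0. -1.] y [ 0.  1. -0.] q [-0.561  0.085  1.698  0.     1.358 -0.561] F [-0.1 -0.7  0.5] open 60.1
units [ 8.21 22.11 -1.68] turn5deg -0.0
```

Call:
{"name": "move_arm", "arguments": {
  "commands": [0,1,0,0,0,1,0,0,0,1,0,0,0,1,0,0,0,1,0,0,0,1,0,0,0,1,0,0,0,1,0,0,0,1,0,0,0,1,0,0,0,1,0,0,0,1,0,0,0,1,0,0,0,1,0,0,0,1,0,0,0,1,0,0,0,1,-0.4,0,0,1,-0.4,0,0,1,-0.4,0,0,1,-0.4,0]
}}

```text
time: 6.85
eef_pos: [0.515, 0.2695, 0.3054]
tcp_rot: [0.0, 0.707, -0.0, 0.707]
contact_force: [0.4, -0.1, -0.4]
opening: 0.703
```

Call:
{"name": "move_arm", "arguments": {
  "commands": [0.5,1,0,0,1,1,0,0,1,0.1,0,0,1,0,0,0,1,0,0,0,1,0,0,0,1,0,0,0,1,0,0,0,0.5,0,0,0,0,0,0,0]
}}

```text
time: 8.1
eef_pos: [0.5151, 0.3207, 0.1045]
tcp_rot: [-0.0, 0.708, -0.0, 0.706]
contact_force: [0.0, -0.8, 0.3]
opening: 0.703
```

```bash
python3 - <<'E'
from h import *
shot('top','t1');shot('side','s1');need((.514,.3225,.021),0.0)
crop('t1','t1a',170,180,290,280,6);crop('s1','s1a',320,230,440,360,4.5 and 4)
E
```

```text
t 8.2 tcp [0.5165 0.3211 0.1063] zaxis yaw -0.0001 down [ 0.002  0.001 -1.   ] y [0.    1.    0.001] q [ 0.389  0.289  1.845 -0.     1.006  0.39 ] F [-0.   0.1  1.1] open 59.9
units [ 3.41  0.06 -0.1 ] turn5deg -0.0
```

View pics/s1a.png

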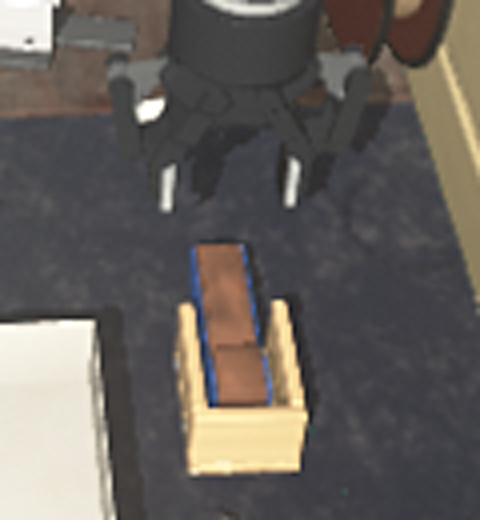

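View pics/t1a.png

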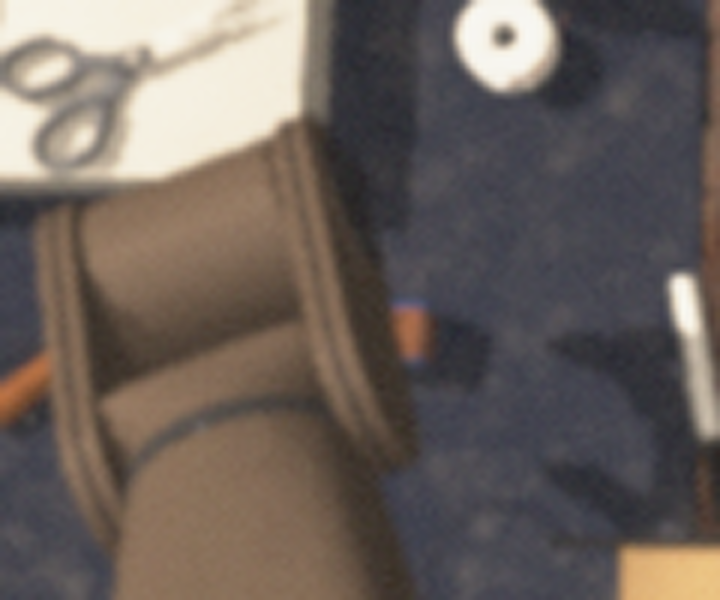

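Call:
{"name": "move_arm", "arguments": {
  "commands": [1,0,-0.05,0,1,0.05,-0.05,0,0.8,0,0,0,0.5,0,0,0,0,0,0,0,0,0,0,0]
}}

```text
time: 8.95
eef_pos: [0.5142, 0.3221, 0.0237]
tcp_rot: [0.0, 0.707, 0.0, 0.708]
contact_force: [0.5, 0.1, -0.2]
opening: 0.697
```

```bash
python3 - <<'E'
from h import *
shot('side','s2');need((.514,.3225,.021),0.0)
crop('s2','s2a',330,240,430,340,6)
E
```

```text
t 9.0 tcp [0.5143 0.3222 0.0239] zaxis yaw -0.0003 down [ 0.002  0.001 -1.   ] y [0.    1.    0.001] q [0.393 0.409 1.869 0.    0.862 0.393] F [-0.1  0.2  0.4] open 60.0
units [ 0.12  0.01 -0.01] turn5deg -0.0
```

View pics/s2a.png

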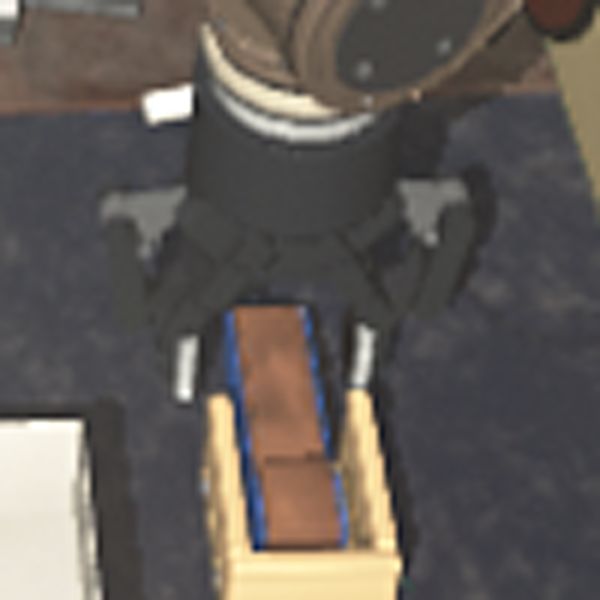

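Call:
{"name": "move_arm", "arguments": {
  "commands": [0.1,0,0,0,0,0,0,0,0,0,0,0,0,0,0,0,0,0,0,0,0,0,0,0],
  "jaw": 15,
  "force": 70
}}

```text
time: 9.75
eef_pos: [0.514, 0.322, 0.0209]
tcp_rot: [0.0, 0.707, 0.0, 0.707]
contact_force: [0.1, -0.3, 4.5]
opening: 0.356
```

```bash
python3 - <<'E'
from h import *
st()
E
```

```text
t 9.75 tcp [0.514  0.322  0.0209] zaxis yaw -0.0003 down [ 0.001  0.    -1.   ] y [0. 1. 0.] q [ 0.393  0.413  1.87  -0.     0.857  0.393] F [ 0.1 -0.3  4.5] open 30.4
```

Call:
{"name": "move_arm", "arguments": {
  "commands": [-0.3,0,0,0,-0.5,0,0,0,-0.7,0,0,0,-0.8,0,0,0,-0.8,0,0,0,-0.8,0,0,0,0,0,0,0]
}}

```text
time: 10.62
eef_pos: [0.5151, 0.3225, 0.1209]
tcp_rot: [0.001, 0.705, 0.001, 0.709]
contact_force: [-0.4, 0.6, -1.4]
opening: 0.358
```

```bash
python3 - <<'E'
from h import *
shot('side','s3');st()
crop('s3','s3a',330,200,430,330,5 and 4)
E
```

```text
t 10.68 tcp [0.5141 0.3221 0.1192] zaxis yaw -0.0003 down [ 0.002  0.001 -1.   ] y [0.    1.    0.001] q [0.393 0.269 1.844 0.    1.027 0.393] F [ 0.5 -0.6 -2.3] open 30.4
```

View pics/s3a.png

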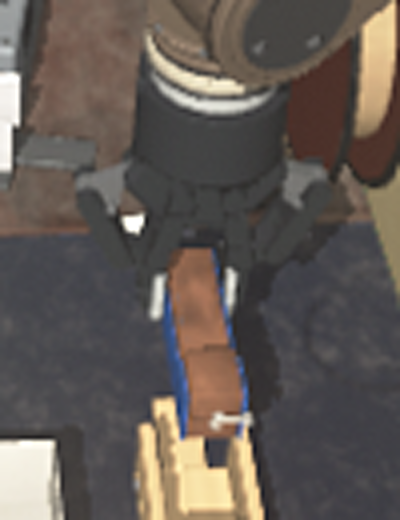

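Call:
{"name": "move_arm", "arguments": {
  "commands": [-0.8,0,0.2,0,-1,0,0.2,0,-1,0,0.2,0,-1,0,0.2,0,-1,0,0.2,0,-1,0,0.2,0,-0.8,0,0.2,0,-0.6,-0.5,0,0,0,-0.8,0,0,0,-1,0,0,0,-1,0,0,0,-1,0,0,0,-1,0,0,0,-1,0,0,0,-1,0,0,0,-1,0,0,0,-1,0,0,0,-1,0,0,0,-1,0,0,0,-1,0,0]
}}

```text
time: 13.18
eef_pos: [0.547, 0.0125, 0.2963]
tcp_rot: [0.0, 0.708, -0.0, 0.706]
contact_force: [1.1, 0.4, -2.5]
opening: 0.36
```

Call:
{"name": "move_arm", "arguments": {
  "commands": [0,-1,0,0,0,-1,0,0,0,-1,0,0,0,-1,0,0,0,-1,0,0,0,-1,0,0,0,-0.8,-0.4,0,0,-0.5,-0.5,0,0,0,-0.5,0,0,0,0,-1,0,0,0,-1,0,0,0,-1,0,0,0,-1,0,0,0,0,0,0,0,0]
}}

```text
time: 15.05
eef_pos: [0.513, -0.1677, 0.2978]
tcp_rot: [-0.122, 0.696, 0.122, 0.696]
contact_force: [-0.1, 0.4, -1.5]
opening: 0.354
```

```bash
python3 - <<'E'
from h import *
shot('side','s4');shot('top','t4');need((.5134,-.144,.060),.335)
crop('s4','s4a',270,80,450,230,4);crop('t4','t4a',260,170,440,310,4)
E
```

```text
t 15.15 tcp [ 0.5132 -0.1679  0.2978] zaxis yaw 0.3482 down [ 0.  0. -1.] y [-0.341  0.94   0.   ] q [-0.504 -0.051  1.85   0.     1.343 -0.853] F [ 0.2 -1.  -2. ] open 30.7
units [9.51 0.9  0.33] turn5deg 0.15
```

View pics/s4a.png

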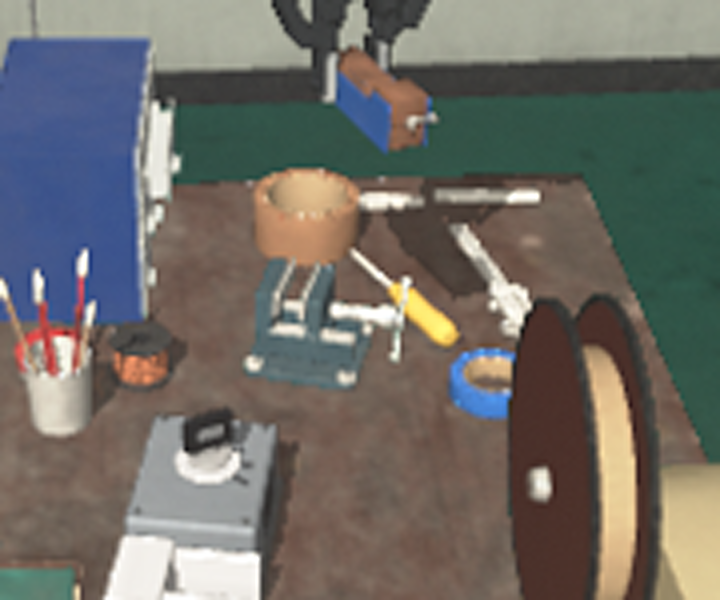

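View pics/t4a.png

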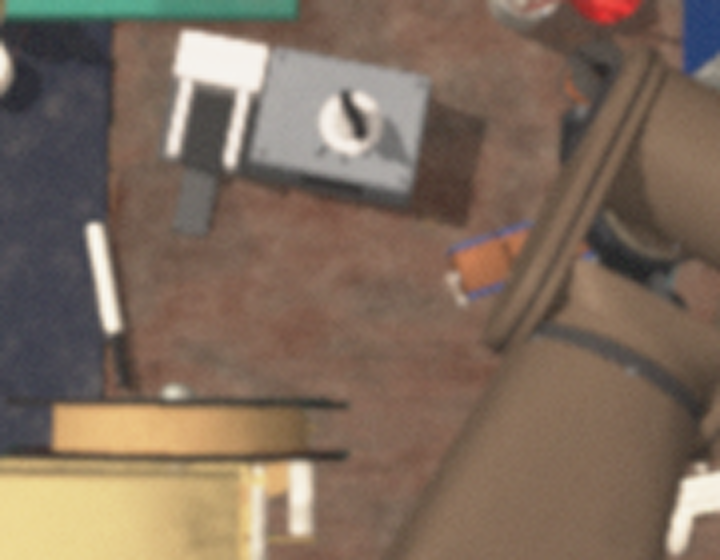

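```bash
python3 - <<'E'
from h import *
need((.517,-.130,.060))
E
```

```text
t 15.15 tcp [ 0.5132 -0.1679  0.2978] zaxis yaw 0.3482 down [ 0.  0. -1.] y [-0.341  0.94   0.   ] q [-0.504 -0.051  1.85   0.     1.343 -0.853] F [ 0.2 -1.  -2. ] open 30.7
units [9.51 1.37 0.66]
```

Call:
{"name": "move_arm", "arguments": {
  "commands": [0.6,0.6,0.3,0,1,0.77,0.36,0,1,0,0,0,1,0,0,0,1,0,0,0,1,0,0,0,1,0,0,0,1,0,0,0,0.8,0,0,0,0.6,0,0,0,0.5,0,0,0,0,0,0,0]
}}

```text
time: 16.65
eef_pos: [0.5165, -0.1298, 0.0592]
tcp_rot: [-0.122, 0.697, 0.123, 0.696]
contact_force: [0.8, 0.5, -2.4]
opening: 0.357
```

```bash
python3 - <<'E'
from h import *
shot('side','s5');need((.517,-.130,.0155))
crop('s5','s5a',300,90,440,220,4)
E
```

```text
t 16.7 tcp [ 0.5171 -0.1302  0.0601] zaxis yaw 0.3488 down [-0.  0. -1.] y [-0.342  0.94   0.   ] q [-0.437  0.212  2.043  0.     0.887 -0.786] F [-0.3 -1.  -2.1] open 30.6
units [ 1.79  0.01 -0.  ]
```

View pics/s5a.png

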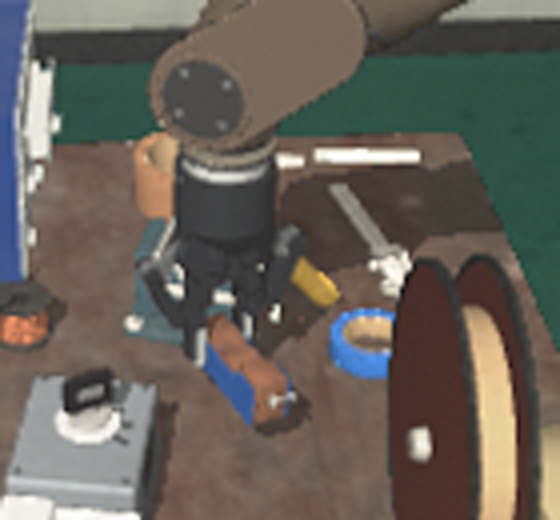

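Call:
{"name": "move_arm", "arguments": {
  "commands": [0.6,0,0,0,0.5,0,0,0,0.3,0,0,0,0.2,0,0,0,0.08,0,0,0,0.05,0,0,0,0,0,0,0]
}}

```text
time: 17.58
eef_pos: [0.5173, -0.1304, 0.0173]
tcp_rot: [-0.123, 0.696, 0.123, 0.697]
contact_force: [-0.2, -0.6, -1.6]
opening: 0.358
```

```bash
python3 - <<'E'
from h import *
st()
E
```

```text
t 17.57 tcp [ 0.5173 -0.1304  0.0173] zaxis yaw 0.3488 down [ 0. -0. -1.] y [-0.342  0.94  -0.   ] q [-0.437  0.289  2.05   0.     0.803 -0.786] F [-0.2 -0.6 -1.6] open 30.6
```

Call:
{"name": "move_arm", "arguments": {
  "commands": [0.06,0,0,0,0.04,0,0,0,0,0,0,0]
}}

```text
time: 17.95
eef_pos: [0.5174, -0.1304, 0.0152]
tcp_rot: [-0.123, 0.696, 0.123, 0.696]
contact_force: [-2.4, 2.6, 3.5]
opening: 0.361
```

```bash
python3 - <<'E'
from h import *
st()
E
```

```text
t 17.95 tcp [ 0.5174 -0.1304  0.0152] zaxis yaw 0.3489 down [ 0. -0. -1.] y [-0.342  0.94  -0.   ] q [-0.437  0.293  2.049 -0.     0.799 -0.786] F [-2.4  2.6  3.5] open 30.9
```

Call:
{"name": "move_arm", "arguments": {
  "commands": [0,0,0,0,0,0,0,0,0,0,0,0,0,0,0,0,-0.5,0,0,0,-0.8,0,0,0,-0.8,0,0,0,-0.5,0,0,0,0,0.6,0,0,0,0.9,0,0,0,0.9,0,0,0,0.52,0,0,0,0,0,0],
  "jaw": 60
}}

```text
time: 19.58
eef_pos: [0.4915, -0.0604, 0.0792]
tcp_rot: [-0.123, 0.697, 0.124, 0.696]
contact_force: [0.2, -0.2, -0.1]
opening: 0.702
```

```bash
python3 - <<'E'
from h import *
shot('side','s6');shot('top','t6');st()
crop('s6','s6a',310,110,410,220,5);crop('t6','t6a',310,190,410,290,5)
E
```

```text
t 19.68 tcp [ 0.4924 -0.0617  0.0797] zaxis yaw 0.3493 down [ 0. -0. -1.] y [-0.342  0.94  -0.001] q [-0.329  0.102  2.126 -0.     0.913 -0.678] F [-0.1 -0.5 -0. ] open 60.3
```

View pics/s6a.png

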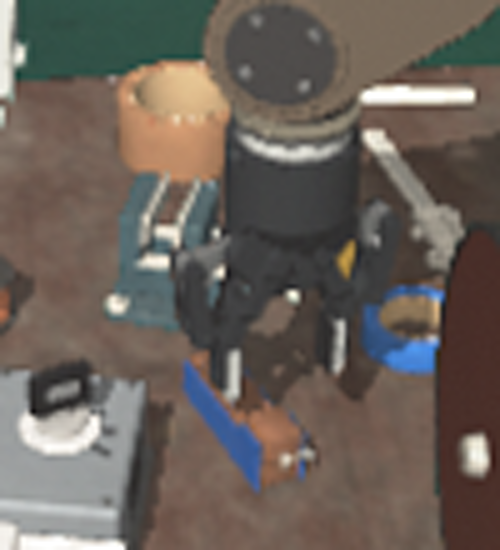

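View pics/t6a.png

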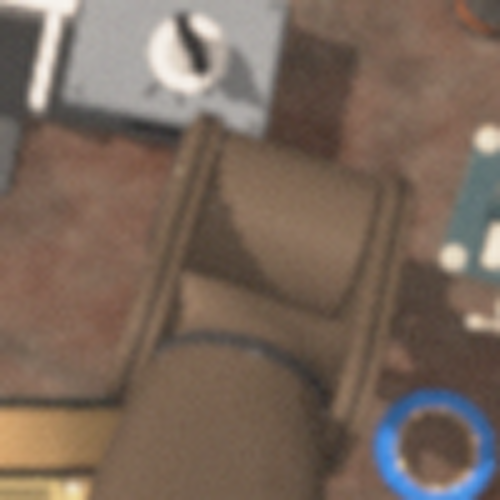

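```bash
python3 - <<'E'
from h import *
a=-1.231;c,s=np.cos(a),np.sin(a);R=np.array([[c,-s],[s,c]])
o=np.array([.5174,-.1304])-R@[.0365,.0015];print('origin',o,'latch grip',o+R@[-.037,.0015])
for L in((58,17,29),(-52,17,0),(-52,17,38),(-52,-14,38),(-52,-14,0),(-22,17,38)):
    w=[*(o+R@(np.array(L[:2])/1e3)),L[2]/1e3]; print(L,((proj('side',w)[0]-[310,110])*5).round())
need([*(o+R@[-.037,.0015]),.018])
E
```

```text
origin [ 0.5038205  -0.09648692] latch grip [ 0.49290281 -0.06110254]
(58, 17, 29) [179. 352.]
(-52, 17, 0) [254. 489.]
(-52, 17, 38) [257. 440.]
(-52, -14, 38) [303. 427.]
(-52, -14, 0) [299. 476.]
(-22, 17, 38) [235. 411.]
t 19.68 tcp [ 0.4924 -0.0617  0.0797] zaxis yaw 0.3493 down [ 0. -0. -1.] y [-0.342  0.94  -0.001] q [-0.329  0.102  2.126 -0.     0.913 -0.678] F [-0.1 -0.5 -0. ] open 60.3
units [2.47 0.02 0.02]
```

Call:
{"name": "move_arm", "arguments": {
  "commands": [0.6,0,0,0,0.8,0,0,0,0.6,0,0,0,0.35,0,0,0,0.1,0,0,0,0,0,0,0]
}}

```text
time: 20.42
eef_pos: [0.4925, -0.0618, 0.0185]
tcp_rot: [-0.123, 0.696, 0.123, 0.697]
contact_force: [-0.1, 0.5, -0.1]
opening: 0.709
```

Call:
{"name": "move_arm", "arguments": {
  "commands": [0,0,0,0,0,0,0,0,0,0,0,0,0,0,0,0,0,0,0,0],
  "jaw": 15,
  "force": 70
}}

```text
time: 21.05
eef_pos: [0.4928, -0.0618, 0.0191]
tcp_rot: [-0.123, 0.696, 0.123, 0.697]
contact_force: [-1.9, 1.1, 6.5]
opening: 0.353
```

```bash
python3 - <<'E'
from h import *
shot('side','s7');st()
crop('s7','s7a',310,110,410,220,5)
E
```

```text
t 21.1 tcp [ 0.4928 -0.0618  0.0191] zaxis yaw 0.3488 down [ 0.001 -0.    -1.   ] y [-0.342  0.94  -0.001] q [-0.329  0.216  2.138  0.     0.786 -0.678] F [-0.8  0.6  5.7] open 30.9
```

View pics/s7a.png

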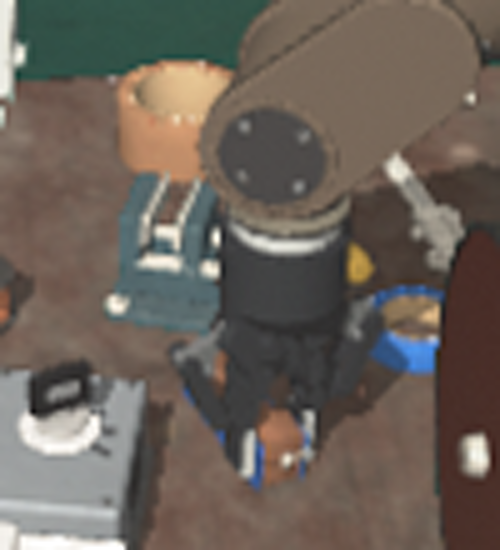

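Call:
{"name": "move_arm", "arguments": {
  "commands": [-0.3,0,0,0,-0.5,0,0,0,-0.8,0,0,0,-1,0,0,0,-1,0,0,0,-1,0,0,0,-0.8,0,0,-0.6,-0.4,0,0,-1,0,0,0,-1,0,0,0,-1,0,0,0,-1,0,0,0,-1,0,0,0,-1,0,0,0,-1,0,0,0,-1,0,0,0,-1,0,0,0,-1,0,0,0,-1,0,0,0,-0.2,0,0,0,0]
}}

```text
time: 23.6
eef_pos: [0.492, -0.0617, 0.1634]
tcp_rot: [-0.449, 0.546, 0.449, 0.546]
contact_force: [-0.2, -0.2, -1.5]
opening: 0.358
```

```bash
python3 - <<'E'
from h import *
need((.552,.0895,.14),1.379)
E
```

```text
t 23.6 tcp [ 0.492  -0.0617  0.1634] zaxis yaw 1.3775 down [-0. -0. -1.] y [-0.981  0.192  0.   ] q [-0.33  -0.027  2.081 -0.     1.087 -1.707] F [-0.2 -0.2 -1.5] open 30.6
units [ 0.94 -1.19  6.4 ] turn5deg -0.02
```

Call:
{"name": "move_arm", "arguments": {
  "commands": [0,-0.1,0.5,0,0,-0.2,0.9,0,0,-0.2,1,0,0,-0.2,1,0,0,-0.2,1,0,0,-0.2,1,0,0.3,-0.1,0.7,0,0.4,0,0.3,0,0.3,0,0,0,0,0,0,0]
}}

```text
time: 24.85
eef_pos: [0.5512, 0.0891, 0.1368]
tcp_rot: [-0.449, 0.547, 0.45, 0.545]
contact_force: [0.8, -0.3, -1.6]
opening: 0.359
```

```bash
python3 - <<'E'
from h import *
shot('side','s8');shot('top','t8');need((.552,.0895,.065),1.379)
crop('s8','s8a',280,170,380,270,6);crop('t8','t8a',270,165,350,245,7)
E
```

```text
t 24.95 tcp [0.5521 0.089  0.1382] zaxis yaw 1.3776 down [-0. -0. -1.] y [-0.981  0.192  0.   ] q [-0.022  0.148  1.949 -0.     1.046 -1.399] F [ 0.5 -0.4 -3.1] open 30.5
units [2.93 0.01 0.02] turn5deg -0.02
```

View pics/s8a.png

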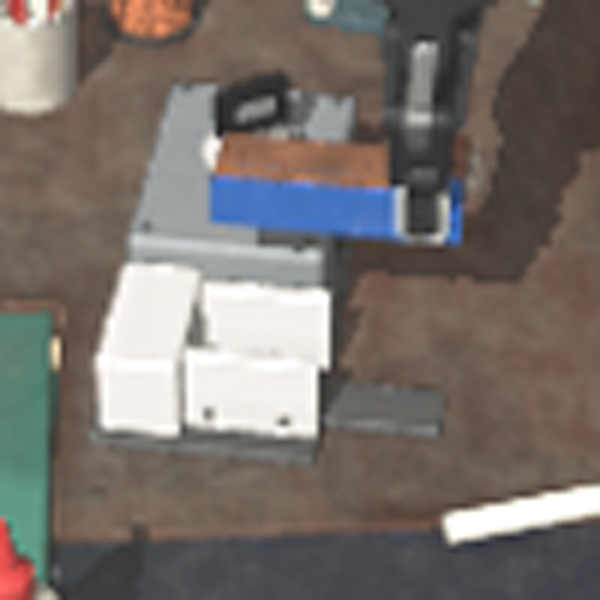

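View pics/t8a.png

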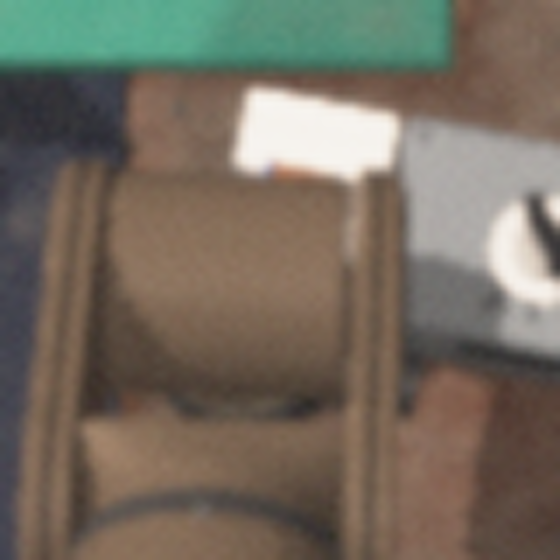

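```bash
python3 - <<'E'
from h import *
def fr(o,a,L): 
    c,s=np.cos(a),np.sin(a); L=np.array(L)/1e3; return [o[0]+c*L[0]-s*L[1],o[1]+s*L[0]+c*L[1],L[2]]
tcp=np.array([.5521,.089]);z0=.1382-.0191;a=1.3776-np.pi/2
o=np.array(fr(tcp,a,(36.4,-1.5,0)))[:2]
for L,ob in(((58,17,0),(211,222)),((58,17,29),(212,177)),((58,-14,29),(221,137)),((-52,17,0),(461,244)) ):
    w=fr(o,a,L);w[2]+=z0; print(L,'side resid px',((np.array(ob)-2.5)/6+[280,170]-proj('side',w)[0]).round(2))
for L,ob in(((58,17,29),(258,166)),((58,-14,29),(328,172))):
    w=fr(o,a,L);w[2]+=z0; print(L,'top pred',((proj('top',w)[0]-[270,165])*7).round(0))
p=(.6121,.0287);b=-.195
for L,ob in(((-30,75,50),(318,375)),((-30,75,6),(318,437)),((-30,21,50),(332,308)),((32,75,50),(186,357)),((-85,62,6),(437,424)),((-85,34,6),(443,390))):
    print(L,'tester side resid',((np.array(ob)-2.5)/6+[280,170]-proj('side',fr(p,b,L))[0]).round(2))
E
```

```text
(58, 17, 0) side resid px [1.54 0.38]
(58, 17, 29) side resid px [1.97 1.54]
(58, -14, 29) side resid px [1.54 2.16]
(-52, 17, 0) side resid px [1.26 0.37]
(58, 17, 29) top pred [263. 145.]
(58, -14, 29) top pred [336. 160.]
(-30, 75, 50) tester side resid [-0.29  1.53]
(-30, 75, 6) tester side resid [-0.21  0.12]
(-30, 21, 50) tester side resid [-0.49  3.51]
(32, 75, 50) tester side resid [0.48 0.69]
(-85, 62, 6) tester side resid [-0.77 -0.7 ]
(-85, 34, 6) tester side resid [-0.71  0.57]
```

```bash
python3 - <<'E'
from h import *
crop('t8','t8b',295,170,335,200,16)
E
```

```text
(no output)
```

View pics/t8b.png

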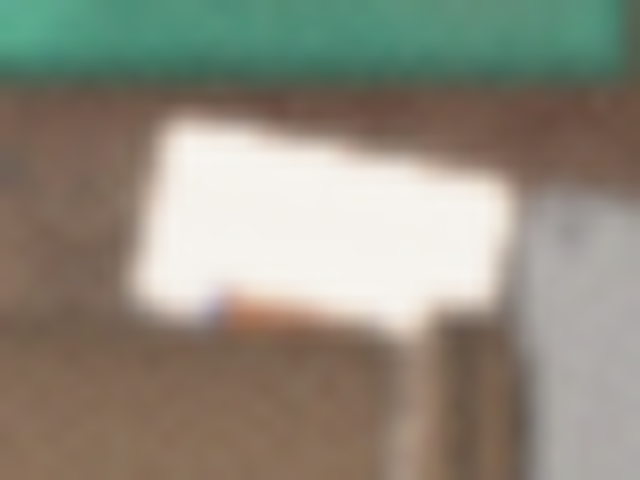

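Call:
{"name": "move_arm", "arguments": {
  "commands": [0.5,-0.1,0,0,0.8,-0.1,0,0,0.8,0,0,0,0.4,0,0,0,0,0,0,0]
}}

```text
time: 25.58
eef_pos: [0.5561, 0.0887, 0.0741]
tcp_rot: [-0.449, 0.547, 0.45, 0.545]
contact_force: [-0.6, 0.3, -2.2]
opening: 0.358
```

```bash
python3 - <<'E'
from h import *
shot('side','s9');shot('top','t9');st()
crop('s9','s9a',285,190,365,260,9);crop('t9','t9a',295,170,335,200,16)
E
```

```text
t 25.68 tcp [0.5575 0.0887 0.0761] zaxis yaw 1.3786 down [ 0.001 -0.    -1.   ] y [-0.982  0.191 -0.001] q [-0.022  0.247  1.964 -0.     0.93  -1.401] F [ 0.2 -0.6 -2. ] open 30.9
```

View pics/s9a.png

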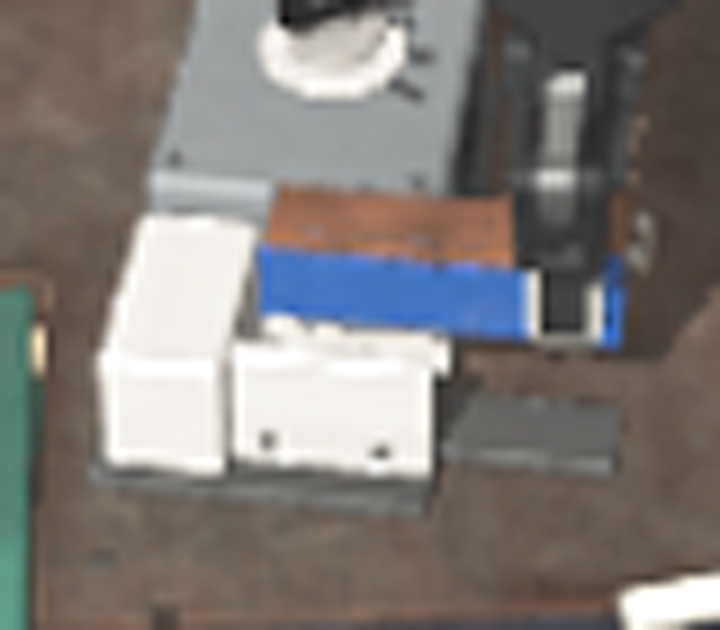

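View pics/t9a.png

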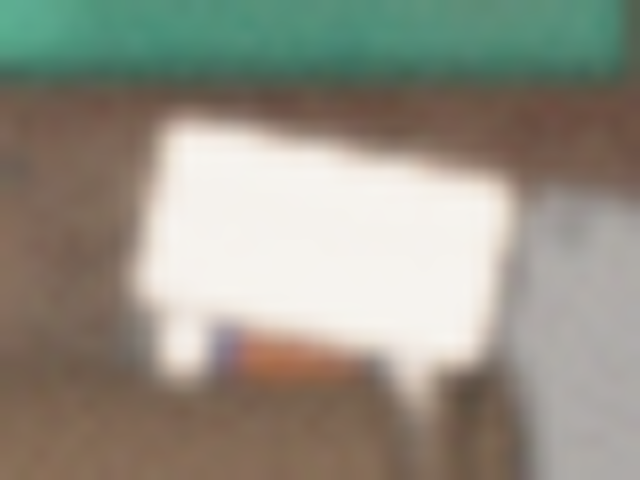

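```bash
python3 - <<'E'
from h import *
def fr(o,a,L): 
    c,s=np.cos(a),np.sin(a); L=np.array(L)/1e3; return [o[0]+c*L[0]-s*L[1],o[1]+s*L[0]+c*L[1],L[2]]
tcp=np.array([.5575,.0887]);z0=.0761-.0191;a=1.3786-np.pi/2
o=np.array(fr(tcp,a,(31,-1.5,0)))[:2]
im=cv2.imread('pics/t9.png');k=16
big=cv2.resize(im[165:235,290:340],None,fx=12,fy=12,interpolation=cv2.INTER_NEAREST)
def dr(pts,col,cam='top'):
    q=((proj(cam,pts)-[290,165]+.5)*12).astype(int); cv2.polylines(big,[q.reshape(-1,1,2)],False,col,1)
w=[fr(o,a,(x,y,29)) for x,y in((58,17),(-22,17),(58,17),(58,-14),(-22,-14))]
for i in w:i[2]+=z0
dr(w,(0,255,0))
p=(.6121,.0287);b=-.195
p=(.6122,.0279);b=-.1886
dr([fr(p,b,L) for L in((-30,75,50),(-30,67,50),(32,67,50),(32,29,50),(-30,29,50),(-30,21,50))],(255,0,255))
dr([fr(p,b,L) for L in((-25,12,60),(70,12,60),(70,-60,60))],(0,0,255))
cv2.imwrite('pics/t9b.png',big[:580])
E
```

```text
(no output)
```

View pics/t9b.png

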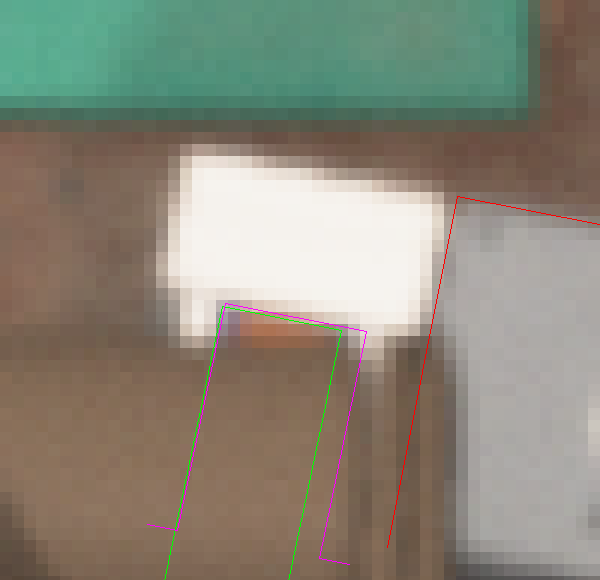

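Call:
{"name": "move_arm", "arguments": {
  "commands": [0.2,0,-0.1,0,0.4,0,0,0,0.3,0,0,0,0.2,0,0,0,0,0,0,0]
}}

```text
time: 26.3
eef_pos: [0.5583, 0.0876, 0.0488]
tcp_rot: [-0.45, 0.544, 0.449, 0.547]
contact_force: [3.3, 6.4, -2.2]
opening: 0.358
```

```bash
python3 - <<'E'
from h import *
shot('side','s10');shot('top','t10');st()
crop('s10','s10a',285,190,365,260,9);crop('t10','t10a',295,170,335,200,16)
E
```

```text
t 26.4 tcp [0.5583 0.0876 0.0488] zaxis yaw 1.3793 down [ 0.005  0.002 -1.   ] y [-0.982  0.19  -0.005] q [-0.025  0.29   1.972  0.003  0.875 -1.406] F [ 3.7  6.4 -2.4] open 30.9
```

View pics/s10a.png

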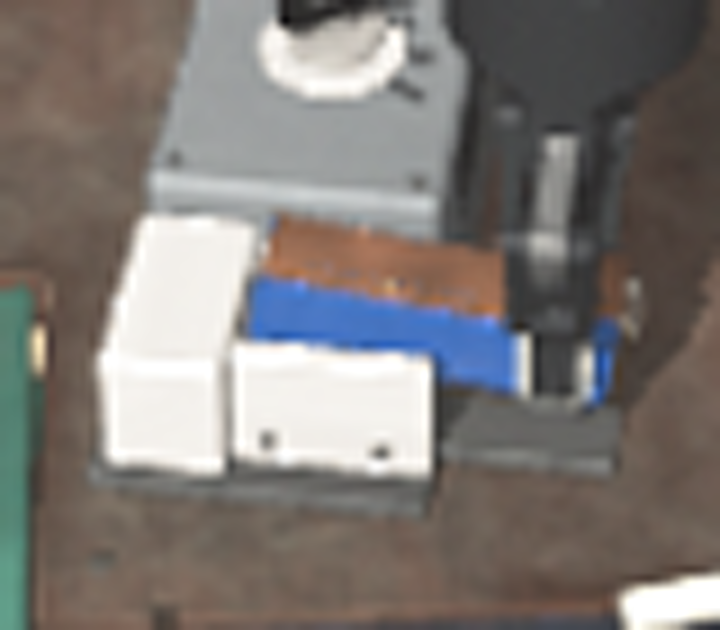

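View pics/t10a.png

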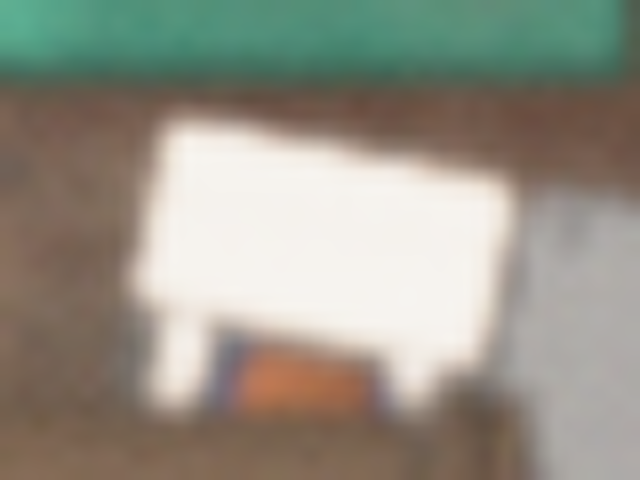

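```bash
python3 - <<'E'
from h import *
from scipy.optimize import least_squares
def W(p,L):
    R=Ro.from_euler('ZYX',[1.3793-np.pi/2,p[2],p[3]]).as_matrix()
    G=np.array([-.0335,.0015,.024]); # tcp-ish pinch point in fixture
    return np.array([.5583,.0876,.0488+.005])+np.array([p[0]*np.cos(-.19),p[0]*np.sin(-.19),p[1]])+R@(np.array(L)/1e3-G)
S=lambda a,b:(285+(a-4)/9,190+(b-4)/9); T=lambda a,b:(295+(a-7.5)/16,170+(b-7.5)/16)
obs=[('side',(58,17,29),S(250,278)),('side',(58,-14,29),S(274,217)),('side',(-22,17,29),S(515,320)),('side',(-52,17,0),S(600,404)),('side',(-52,17,38),S(612,322)),('top',(58,17,29),T(216,335)),('top',(58,-14,29),T(386,358))]
f=lambda p:np.concatenate([proj(c,W(p,L))[0]-uv for c,L,uv in obs])
s=least_squares(f,[0,0,0,0],loss='soft_l1');print(s.x.round(4));print(f(s.x).reshape(-1,2).round(2).tolist())
R=W(s.x,(58,17,0)),W(s.x,(58,-14,0)),W(s.x,(-52,17,0));print(R)
E
```

```text
[ 0.0009  0.001  -0.094  -0.0304]
[[0.03, 0.31], [-0.77, -0.6], [-0.06, 0.38], [0.22, 0.35], [0.65, -0.44], [0.71, -0.28], [-0.21, 0.18]]
(array([0.65371402, 0.08414179, 0.03900388]), array([0.64772982, 0.05373932, 0.0399417 ]), array([0.54620105, 0.10498554, 0.02868405]))
```

Call:
{"name": "move_arm", "arguments": {
  "commands": [0,0,0.06,0,0,0,0.04,0,0,0,0,0]
}}

```text
time: 26.78
eef_pos: [0.5566, 0.0884, 0.0479]
tcp_rot: [-0.449, 0.546, 0.45, 0.545]
contact_force: [0.2, 0.6, -2.0]
opening: 0.36
```

```bash
python3 - <<'E'
from h import *
s,R=st();print('tool F',(R.T@s['contact_force']).round(2),'M',s['wrist_torque'].round(3))
E
```

```text
t 26.77 tcp [0.5566 0.0884 0.0479] zaxis yaw 1.3783 down [-0.001 -0.    -1.   ] y [-0.982  0.191  0.001] q [-0.022  0.292  1.972 -0.     0.879 -1.4  ] F [ 0.2  0.6 -2. ] open 30.7
tool F [ 1.99 -0.05  0.59] M [0.023 0.069 0.021]
```

Call:
{"name": "move_arm", "arguments": {
  "commands": [0,0,0.06,0,0,0,0,0]
}}

```text
time: 27.02
eef_pos: [0.5573, 0.09, 0.0482]
tcp_rot: [-0.45, 0.546, 0.45, 0.546]
contact_force: [-0.0, 0.0, -1.9]
opening: 0.36
```

```bash
python3 - <<'E'
from h import *
s,R=st();print('tool F',(R.T@s['contact_force']).round(2),'M',s['wrist_torque'].round(3))
E
```

```text
t 27.02 tcp [0.5573 0.09   0.0482] zaxis yaw 1.3785 down [-0. -0. -1.] y [-0.982  0.191  0.   ] q [-0.019  0.292  1.97  -0.     0.879 -1.398] F [-0.   0.  -1.9] open 30.7
tool F [1.92 0.02 0.04] M [ 0.043 -0.008  0.041]
```

Call:
{"name": "move_arm", "arguments": {
  "commands": [0,0,0.06,0,0,0,0,0]
}}

```text
time: 27.28
eef_pos: [0.5577, 0.0917, 0.0483]
tcp_rot: [-0.45, 0.546, 0.45, 0.546]
contact_force: [-0.1, 0.3, -1.6]
opening: 0.357
```

```bash
python3 - <<'E'
from h import *
s,R=st();print('tool F',(R.T@s['contact_force']).round(2),'M',s['wrist_torque'].round(3))
shot('top','t11');crop('t11','t11a',295,170,335,200,16)
shot('side','s11');crop('s11','s11a',285,190,365,260,9)
E
```

```text
t 27.27 tcp [0.5577 0.0917 0.0483] zaxis yaw 1.3786 down [-0.  0. -1.] y [-0.982  0.191  0.   ] q [-0.017  0.293  1.969  0.     0.88  -1.395] F [-0.1  0.3 -1.6] open 30.5
tool F [1.55 0.19 0.28] M [-0.029  0.019  0.048]
```

View pics/t11a.png

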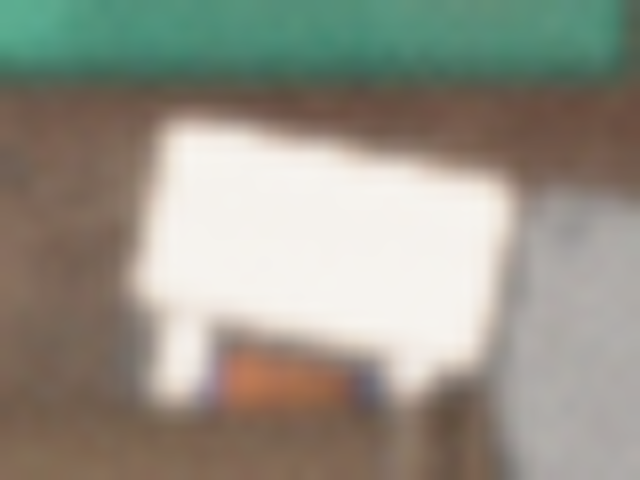

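View pics/s11a.png

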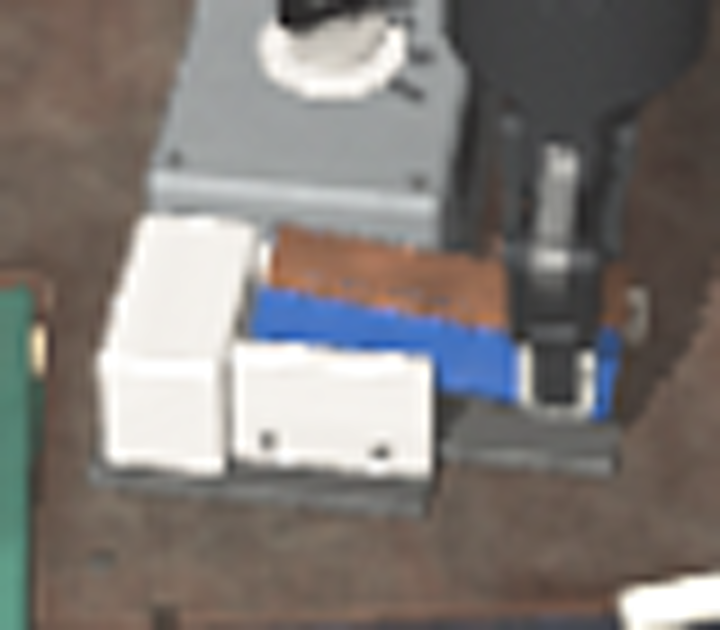

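Call:
{"name": "move_arm", "arguments": {
  "commands": [0,0,-0.05,0,0.2,0,0,0,0.2,0,0,0,0,0,0,0]
}}

```text
time: 27.88
eef_pos: [0.5568, 0.0903, 0.0375]
tcp_rot: [-0.449, 0.546, 0.45, 0.545]
contact_force: [-0.5, -0.2, -1.9]
opening: 0.359
```

```bash
python3 - <<'E'
from h import *
s,R=st();print('tool F',(R.T@s['contact_force']).round(2),'M',s['wrist_torque'].round(3))
E
```

```text
t 27.88 tcp [0.5568 0.0903 0.0375] zaxis yaw 1.3784 down [-0.002  0.    -1.   ] y [-0.982  0.191  0.002] q [-0.019  0.31   1.972  0.     0.861 -1.397] F [-0.5 -0.2 -1.9] open 30.7
tool F [ 1.89  0.44 -0.31] M [0.018 0.014 0.042]
```

Call:
{"name": "move_arm", "arguments": {
  "commands": [0.2,0,0,0,0.15,0,0,0,0,0,0,0]
}}

```text
time: 28.25
eef_pos: [0.5571, 0.0904, 0.029]
tcp_rot: [-0.449, 0.546, 0.45, 0.545]
contact_force: [0.0, -0.2, -1.2]
opening: 0.361
```

```bash
python3 - <<'E'
from h import *
s,R=st();print('tool F',(R.T@s['contact_force']).round(2),'M',s['wrist_torque'].round(3))
shot('side','s12');crop('s12','s12a',285,190,365,260,9)
E
```

```text
t 28.25 tcp [0.5571 0.0904 0.029 ] zaxis yaw 1.3785 down [-0.001  0.    -1.   ] y [-0.982  0.191  0.001] q [-0.019  0.325  1.973  0.     0.845 -1.398] F [ 0.  -0.2 -1.2] open 30.8
tool F [ 1.23 -0.09 -0.23] M [ 0.039  0.034 -0.012]
```

View pics/s12a.png

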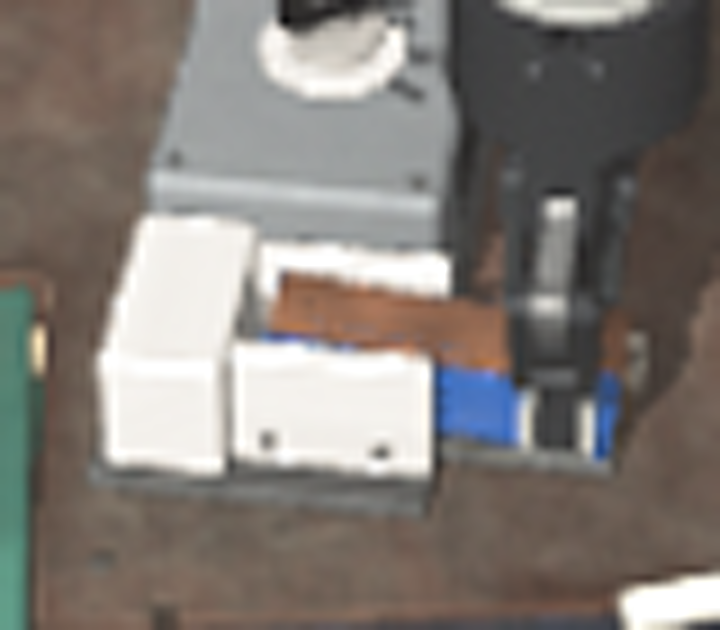

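Call:
{"name": "move_arm", "arguments": {
  "commands": [0,-0.1,0,0,0.08,-0.05,0,0,0.06,0,0,0,0,0,0,0],
  "force": 25
}}

```text
time: 28.8
eef_pos: [0.5612, 0.0896, 0.026]
tcp_rot: [-0.45, 0.546, 0.45, 0.546]
contact_force: [-0.8, 0.9, -2.8]
opening: 0.359
```

```bash
python3 - <<'E'
from h import *
s,R=st();print('tool F',(R.T@s['contact_force']).round(2),'M',s['wrist_torque'].round(3))
shot('side','s13');crop('s13','s13a',285,190,365,260,9)
E
```

```text
t 28.8 tcp [0.5612 0.0896 0.026 ] zaxis yaw 1.3785 down [-0.  0. -1.] y [-0.982  0.191  0.   ] q [-0.02   0.337  1.964 -0.     0.841 -1.399] F [-0.8  0.9 -2.8] open 30.7
tool F [2.78 0.96 0.77] M [-0.006  0.067 -0.073]
```

View pics/s13a.png

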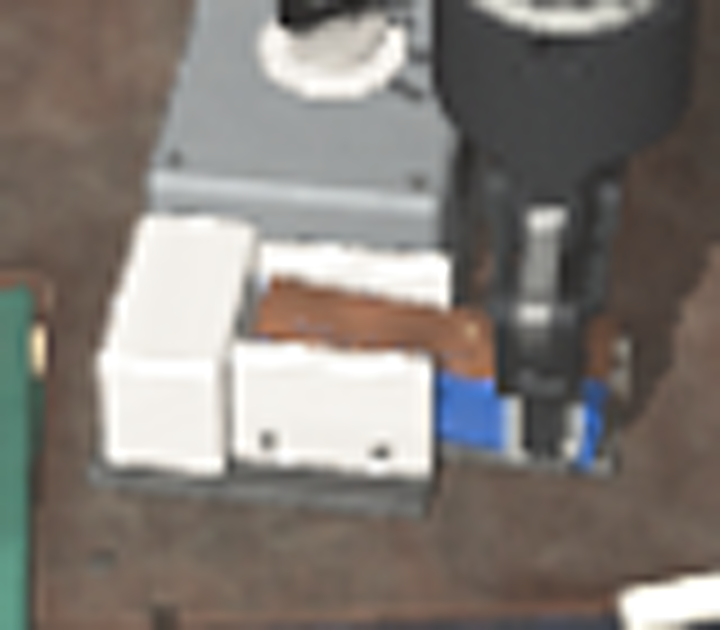

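Call:
{"name": "move_arm", "arguments": {
  "commands": [0.08,0,0,0,0.06,0,0,0,0,0,0,0],
  "force": 20
}}

```text
time: 29.22
eef_pos: [0.5615, 0.0897, 0.0251]
tcp_rot: [-0.45, 0.546, 0.45, 0.545]
contact_force: [-5.8, -0.7, 12.8]
opening: 0.363
```

```bash
python3 - <<'E'
from h import *
s,R=st();print('tool F',(R.T@s['contact_force']).round(2),'M',s['wrist_torque'].round(3))
shot('side','s14');crop('s14','s14a',285,190,365,260,9)
E
```

```text
t 29.23 tcp [0.5615 0.0897 0.0251] zaxis yaw 1.379 down [-0.002 -0.    -1.   ] y [-0.982  0.191  0.001] q [-0.02   0.339  1.962 -0.     0.841 -1.399] F [-5.8 -0.7 12.8] open 31.0
tool F [-12.78   5.61  -1.84] M [-0.015  1.246  0.054]
```

View pics/s14a.png

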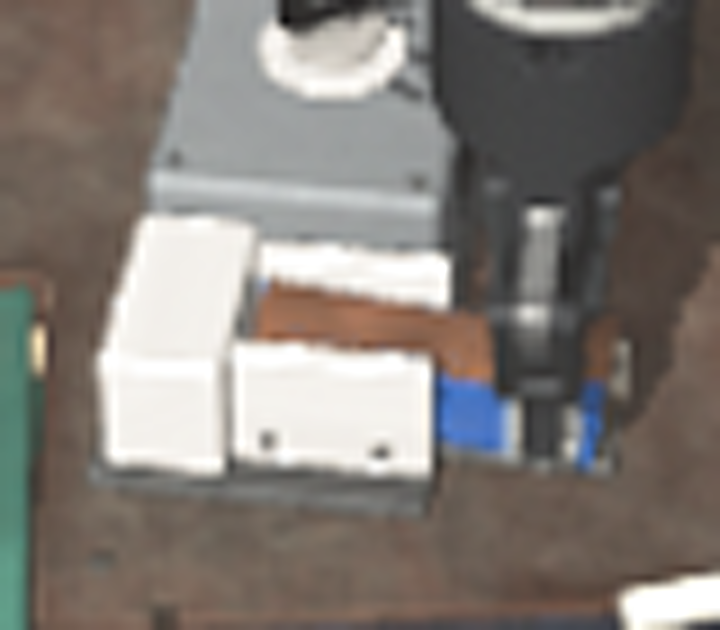

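Call:
{"name": "move_arm", "arguments": {
  "commands": [-0.04,0,0,0,0,0,0,0,0,0,0,0,0,0,0,0],
  "jaw": 40
}}

```text
time: 29.78
eef_pos: [0.561, 0.0896, 0.0233]
tcp_rot: [-0.45, 0.546, 0.45, 0.546]
contact_force: [0.0, 0.8, -0.5]
opening: 0.467
```

```bash
python3 - <<'E'
from h import *
s,R=st();print('tool F',(R.T@s['contact_force']).round(2),'M',s['wrist_torque'].round(3))
shot('side','s15');crop('s15','s15a',285,190,365,260,9)
E
```

```text
t 29.77 tcp [0.561  0.0896 0.0233] zaxis yaw 1.3785 down [-0.  0. -1.] y [-0.982  0.191  0.   ] q [-0.02   0.341  1.964  0.     0.836 -1.399] F [ 0.   0.8 -0.5] open 39.9
tool F [0.46 0.13 0.75] M [-0.017 -0.007  0.062]
```

View pics/s15a.png

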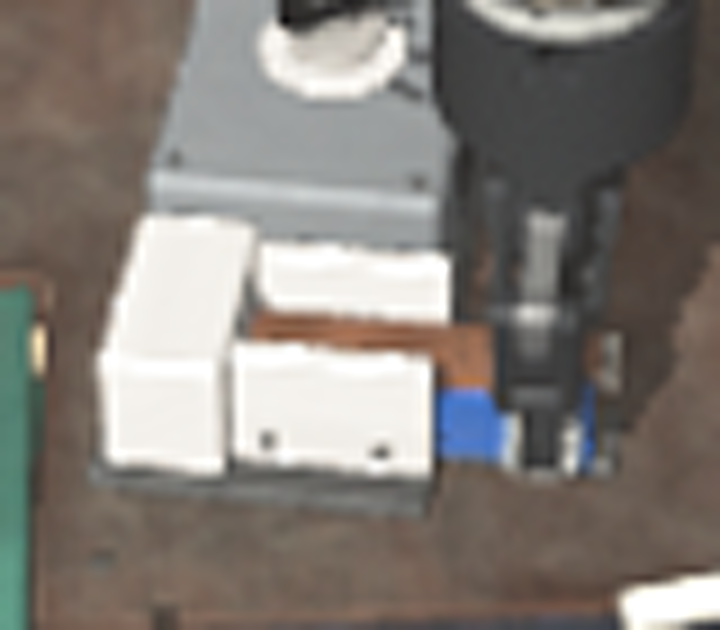

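Call:
{"name": "move_arm", "arguments": {
  "commands": [0,0,0,0,0,0,0,0,0,0,0,0,0,-0.06,0,0,0,-0.06,0,0,0,0,0,0],
  "jaw": 20,
  "force": 30
}}

```text
time: 30.58
eef_pos: [0.5612, 0.0898, 0.0235]
tcp_rot: [-0.448, 0.548, 0.452, 0.543]
contact_force: [-10.8, 1.5, 8.5]
opening: 0.367
```

```bash
python3 - <<'E'
from h import *
s,R=st();print('tool F',(R.T@s['contact_force']).round(2),'M',s['wrist_torque'].round(3))
E
```

```text
t 30.57 tcp [0.5612 0.0898 0.0235] zaxis yaw 1.3793 down [-0.008  0.001 -1.   ] y [-0.982  0.19   0.008] q [-2.000e-02  3.450e-01  1.959e+00  1.000e-03  8.460e-01 -1.400e+00] F [-10.8   1.5   8.5] open 31.3
tool F [-8.38 10.94 -0.53] M [0.342 1.258 0.1  ]
```

Call:
{"name": "move_arm", "arguments": {
  "commands": [0,0.1,0,0,0,0,0,0]
}}

```text
time: 30.82
eef_pos: [0.5612, 0.0897, 0.0234]
tcp_rot: [-0.449, 0.546, 0.45, 0.545]
contact_force: [-1.8, 1.8, 2.4]
opening: 0.364
```

Call:
{"name": "move_arm", "arguments": {
  "commands": [0,0,0,0,0,0,0,0,0,0,0,0,0,0,0,0,-0.5,0,0,0,-1,0,0,0,-1,0,0,0,-1,0,0,0,-1,0,0,0,-1,0,0,0,0,0,0,0],
  "jaw": 46
}}

```text
time: 32.2
eef_pos: [0.5635, 0.0896, 0.1645]
tcp_rot: [-0.451, 0.544, 0.448, 0.547]
contact_force: [0.5, -0.2, 0.2]
opening: 0.543
```

```bash
python3 - <<'E'
from h import *
s,R=st()
shot('side','s16');crop('s16','s16a',285,190,365,260,9)
shot('top','t16');crop('t16','t16a',285,170,375,240,8)
E
```

```text
t 32.2 tcp [0.5635 0.0896 0.1645] zaxis yaw 1.3787 down [ 0.007 -0.    -1.   ] y [-0.982  0.191 -0.007] q [-0.02   0.136  1.909 -0.     1.091 -1.399] F [ 0.5 -0.2  0.2] open 46.4
```

View pics/s16a.png

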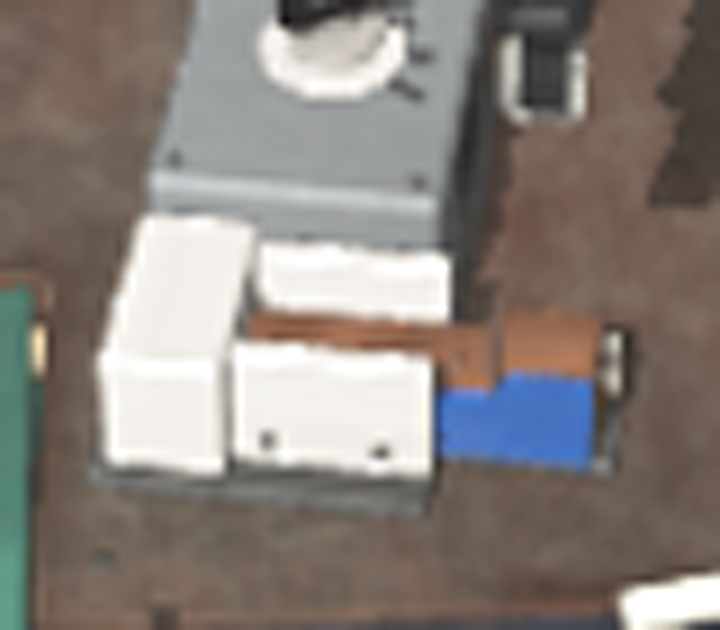

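View pics/t16a.png

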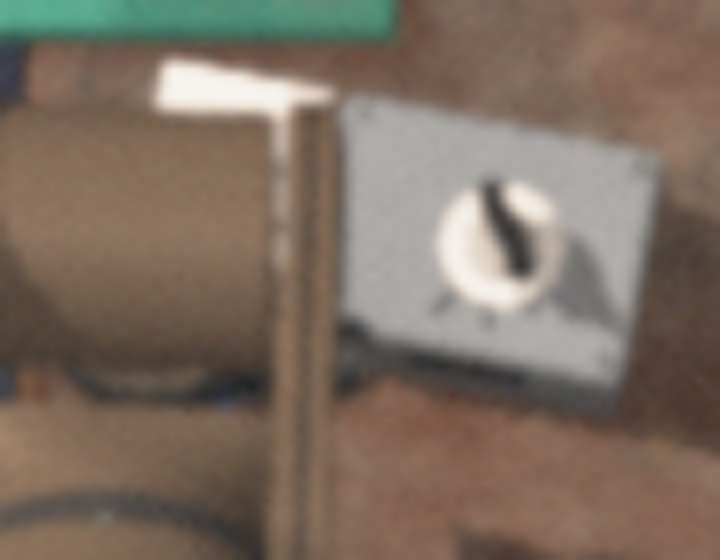

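```bash
python3 - <<'E'
from h import *
a=ray('top',(285+(488-3.5)/8,170+(183-3.5)/8),.104);b=ray('top',(285+(523-3.5)/8,170+(277-3.5)/8),.104)
a0=ray('top',(295+(463-4)/9,170+(208-4)/9),.104);b0=ray('top',(295+(497-4)/9,170+(303-4)/9),.104)
print((a+b)/2,np.arctan2(*(a-b)[1::-1]),(a0+b0)/2,np.arctan2(*(a0-b0)[1::-1]))
need((.6195,-.034,.15),1.91)
crop('s0','s0k',305,175,345,205,16)
E
```

```text
[ 0.61964034 -0.0338183   0.104     ] 0.3490157087401532 [ 0.62076371 -0.03424421  0.104     ] 0.3362457269845726
t 32.3 tcp [0.5614 0.0896 0.161 ] zaxis yaw 1.3785 down [ 0.  0. -1.] y [-0.982  0.191 -0.   ] q [-0.02   0.139  1.912  0.     1.09  -1.399] F [-0.2 -0.2 -0.3] open 46.2
units [ 0.44 -3.22 -4.41] turn5deg -6.09
```

View pics/s0k.png

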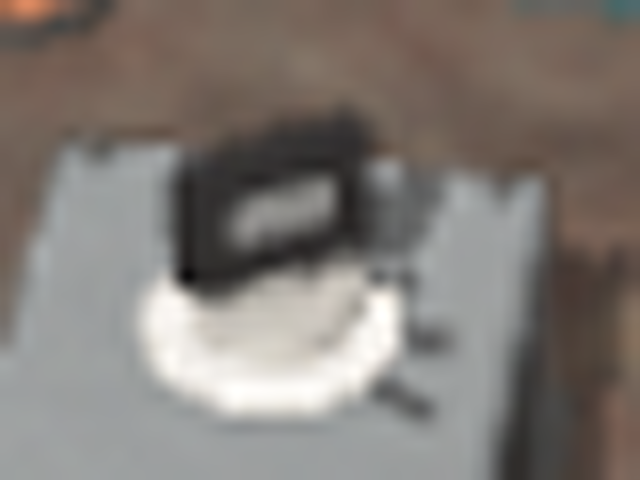

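Call:
{"name": "move_arm", "arguments": {
  "commands": [0,-0.6,-0.8,0,0,-0.7,-0.9,0,0,-0.7,-0.9,0,0,-0.7,-1,0,0,-0.5,-0.8,0,0,0,0,-1,0,0,0,-1,0,0,0,-1,0,0,0,-1,0,0,0,-1,0,0,0,-1,0,0,0,-0.1,0,0,0,0]
}}

```text
time: 33.92
eef_pos: [0.6188, -0.0337, 0.1605]
tcp_rot: [-0.577, 0.409, 0.578, 0.408]
contact_force: [-0.6, -0.6, -0.2]
opening: 0.539
```

```bash
python3 - <<'E'
from h import *
print(ray('side',(321.5,187.3),.089))
need((.6198,-.034,.092),1.913)
shot('side','s17');crop('s17','s17a',290,150,370,250,6)
shot('top','t17');crop('t17','t17a',275,165,375,240,7)
E
```

```text
[ 0.62108143 -0.03412715  0.089     ]
t 33.92 tcp [ 0.6188 -0.0337  0.1605] zaxis yaw 1.9098 down [-0.001  0.    -1.   ] y [-0.943 -0.333  0.001] q [-0.218  0.248  1.786  0.     1.109 -2.128] F [-0.6 -0.6 -0.2] open 46.0
units [ 2.74 -0.03 -0.03] turn5deg -0.04
```

View pics/s17a.png

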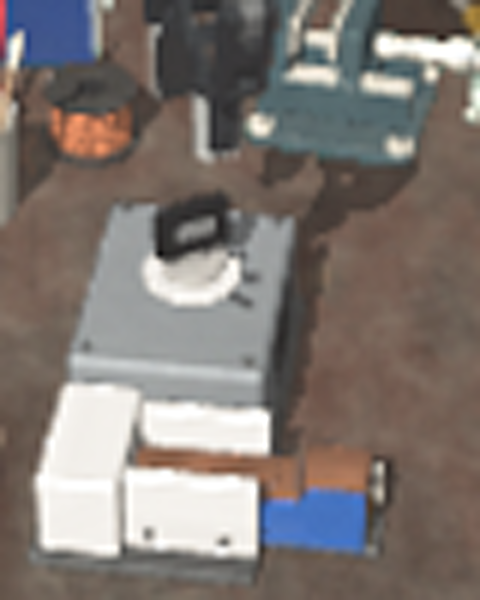

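View pics/t17a.png

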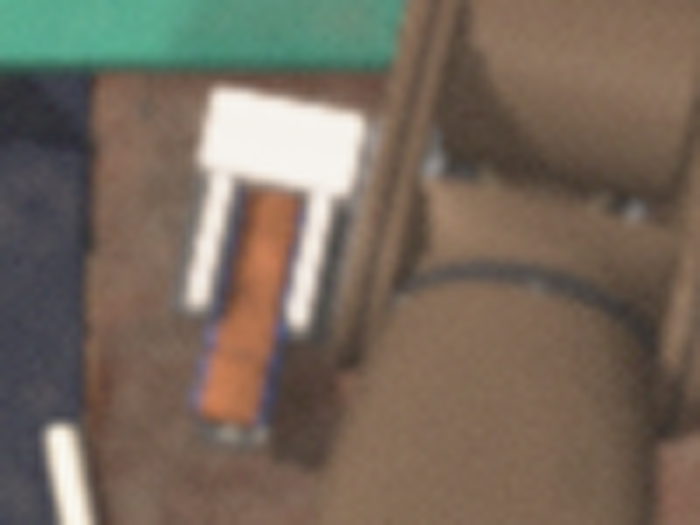

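```bash
python3 - <<'E'
from h import *
crop('t17','t17b',295,180,330,232,11)
p=(.6122,.0282);b=-.19
def loc(uv,z):
    w=ray('top',uv,z);c,s=np.cos(b),np.sin(b);d=w[:2]-p;return np.array([c*d[0]+s*d[1],-s*d[0]+c*d[1]])*1e3
T=lambda a,b:(275+(a-3)/7,165+(b-3)/7)
for n,uv,z in(('latch+',(193,410),.044),('latch-',(265,424),.044),('plain+',(240,188),.035),('plain-',(300,196),.035),('wallLi',(207,308),.05),('wallRi',(287,330),.05),('wallLo',(180,305),.05),('wallRo',(312,333),.05),('stopL',(203,165),.05),('stopR',(357,195),.05)): print(n,loc(T(*uv),z).round(1))
E
```

```text
latch+ [-75.3  64.4]
latch- [-75.1  31.4]
plain+ [30.1 65. ]
plain- [31.8 37.3]
wallLi [-29.6  67.2]
wallRi [-32.3  30. ]
wallLo [-30.7  79.4]
wallRo [-31.4  18.7]
stopL [34.3 82.4]
stopR [34.4 11.3]
```

View pics/t17b.png

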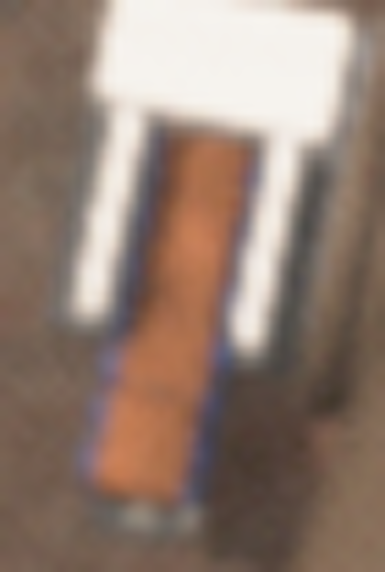

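Call:
{"name": "move_arm", "arguments": {
  "commands": [0.6,0,0,0,0.8,-0.03,-0.03,0,0.8,0,0,0,0.5,0,0,0,0,0,0,0]
}}

```text
time: 34.65
eef_pos: [0.619, -0.034, 0.0915]
tcp_rot: [-0.576, 0.409, 0.579, 0.408]
contact_force: [0.2, 0.8, -0.4]
opening: 0.539
```

```bash
python3 - <<'E'
from h import *
st();shot('side','s18');crop('s18','s18a',300,160,350,210,11)
E
```

```text
t 34.65 tcp [ 0.619  -0.034   0.0915] zaxis yaw 1.9107 down [-0.004  0.001 -1.   ] y [-0.943 -0.333  0.003] q [-0.218  0.335  1.818  0.     0.992 -2.129] F [ 0.2  0.8 -0.4] open 46.0
```

View pics/s18a.png

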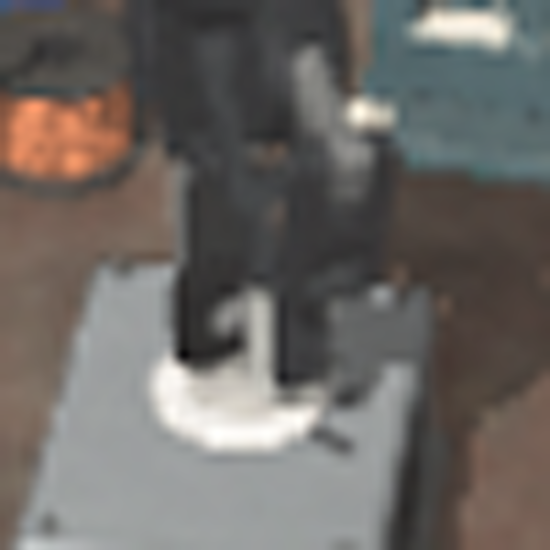

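Call:
{"name": "move_arm", "arguments": {
  "commands": [0,0,0,0,0,0,0,0,0,0,0,0,0,0,0,0,0,0,0,0,0,0,0,0],
  "jaw": 2,
  "force": 40
}}

```text
time: 35.45
eef_pos: [0.6208, -0.0341, 0.0947]
tcp_rot: [0.578, -0.408, -0.577, -0.409]
contact_force: [-0.6, 1.8, 5.8]
opening: 0.095
```

```bash
python3 - <<'E'
from h import *
s,R=st();print('tool F',(R.T@s['contact_force']).round(2),'M',(R.T@s['wrist_torque']).round(3))
E
```

```text
t 35.45 tcp [ 0.6208 -0.0341  0.0947] zaxis yaw 1.9109 down [ 0.002  0.    -1.   ] y [-0.943 -0.334 -0.002] q [-0.218  0.332  1.815  0.     0.993 -2.129] F [-0.6  1.8  5.8] open 8.1
tool F [-5.79 -0.02  1.87] M [-0.051 -0.28   0.015]
```

Call:
{"name": "move_arm", "arguments": {
  "commands": [-0.08,0,0,0,0,0,0,0.5,0,0,0,1,0,0,0,1,0,0,0,1,0,0,0,1,0,0,0,1,0,0,0,0.6,0,0,0,0]
}}

```text
time: 36.58
eef_pos: [0.6206, -0.0336, 0.0948]
tcp_rot: [-0.45, 0.545, 0.45, 0.547]
contact_force: [4.6, 2.8, -2.8]
opening: 0.096
```

```bash
python3 - <<'E'
from h import *
s,R=st();print('tool F',(R.T@s['contact_force']).round(2),'M',(R.T@s['wrist_torque']).round(3))
E
```

```text
t 36.58 tcp [ 0.6206 -0.0336  0.0948] zaxis yaw 1.3783 down [ 0.002  0.001 -1.   ] y [-0.982  0.191 -0.002] q [-0.218  0.331  1.816  0.002  0.993 -1.597] F [ 4.6  2.8 -2.8] open 8.2
tool F [ 2.8  -3.93  3.63] M [ 0.057 -0.592 -0.749]
```

Call:
{"name": "move_arm", "arguments": {
  "commands": [0,0,0,1,0,0,0,1,0,0,0,1,0,0,0,1,0,0,0,1,0,0,0,1,0,0,0,0.8,0,0,0,0.5,0,0,0,0,0,0,0,0]
}}

```text
time: 37.83
eef_pos: [0.6208, -0.0331, 0.0948]
tcp_rot: [-0.257, 0.658, 0.257, 0.66]
contact_force: [5.9, 3.8, -3.2]
opening: 0.095
```

```bash
python3 - <<'E'
from h import *
s,R=st();print('tool F',(R.T@s['contact_force']).round(2),'M',(R.T@s['wrist_torque']).round(3))
shot('side','s19');crop('s19','s19a',290,160,360,250,6);shot('top','t19');crop('t19','t19a',275,165,375,240,7)
E
```

```text
t 37.83 tcp [ 0.6208 -0.0331  0.0948] zaxis yaw 0.7442 down [ 0.003  0.001 -1.   ] y [-0.677  0.736 -0.001] q [-0.217  0.331  1.816  0.002  0.992 -0.962] F [ 5.9  3.8 -3.2] open 8.1
tool F [ 3.21 -1.2   6.93] M [-0.506 -1.239 -0.139]
```

View pics/s19a.png

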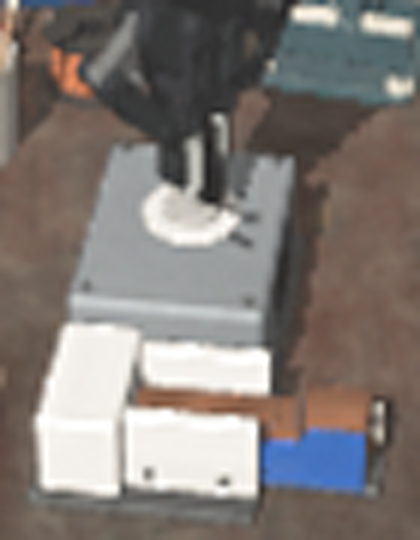

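Call:
{"name": "move_arm", "arguments": {
  "commands": [0,0,0,0,0,0,0,0,0,0,0,0,0,0,0,0,0,0,0,0,0,0,0,0,0,0,0,0,0,0,0,-1,0,0,0,-1,0,0,0,-1,0,0,0,-1,0,0,0,-1,0,0,0,-1,0,0,0,-0.6,0,0,0,-0.4,0,0,0,0,0,0,0,0]
}}

```text
time: 40.05
eef_pos: [0.6206, -0.0336, 0.0948]
tcp_rot: [-0.443, 0.551, 0.443, 0.552]
contact_force: [4.9, 3.0, -2.8]
opening: 0.092
```

```bash
python3 - <<'E'
from h import *
s,R=st();print('tool F',(R.T@s['contact_force']).round(2),'M',(R.T@s['wrist_torque']).round(3))
E
```

```text
t 40.05 tcp [ 0.6206 -0.0336  0.0948] zaxis yaw 1.3531 down [ 0.002  0.001 -1.   ] y [-0.976  0.216 -0.002] q [-0.218  0.331  1.816  0.002  0.993 -1.572] F [ 4.9  3.  -2.8] open 7.9
tool F [ 2.83 -4.09  3.98] M [-0.06  -0.671 -0.675]
```

Call:
{"name": "move_arm", "arguments": {
  "commands": [0,0,0,0,0,0,0,0,0,0,0,0,0,0,0,0,0,0,0,0,-0.5,0,0,0,-1,0,0,0,-1,0,0,0,-1,0,0,0,-1,0,0,0,-1,0,0,0,0,0,-1,0,0,0,-1,0,0,0,-1,0,0,0,-1,0,0,0,-1,0,0,0,-1,0,0,0,0,0],
  "jaw": 46
}}

```text
time: 42.3
eef_pos: [0.5874, -0.182, 0.2341]
tcp_rot: [-0.442, 0.552, 0.441, 0.552]
contact_force: [0.4, 0.7, 0.4]
opening: 0.54
```

```bash
python3 - <<'E'
from h import *
st();shot('side','s20');crop('s20','s20a',290,160,360,250,6);shot('top','t20');crop('t20','t20a',275,165,375,240,7)
E
```

```text
t 42.3 tcp [ 0.5874 -0.182   0.2341] zaxis yaw 1.3499 down [ 0.001 -0.001 -1.   ] y [-0.976  0.219 -0.001] q [-0.465  0.165  1.742 -0.     1.234 -1.815] F [0.4 0.7 0.4] open 46.1
```

View pics/s20a.png

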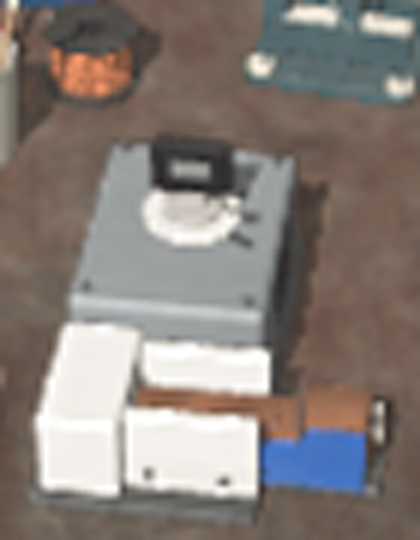

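View pics/t20a.png

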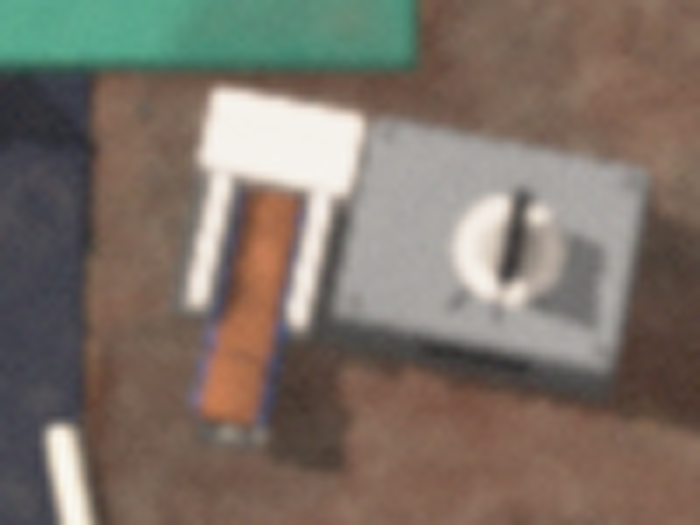

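```bash
python3 - <<'E'
from h import *
for f,(x0,y0,x1,y1) in(('t0',(338,188,358,208)),('t20',(340,188,358,208))):
    g=cv2.imread(f'pics/{f}.png',0)[y0:y1,x0:x1]
    m=(g<75).astype(np.uint8); n,l,s,c=cv2.connectedComponentsWithStats(m); print(s[1:].tolist())
    i=1+np.argmax(s[1:,4]); w=np.where(l==i,90.-g,0); ys,xs=np.nonzero(w>0); W=w[ys,xs]
    P=np.array([ray('top',(x0+x,y0+y),.1)[:2] for x,y in zip(xs,ys)]); mu=np.average(P,0,W); C=np.cov(P.T,aweights=W)
    e,v=np.linalg.eigh(C); d=v[:,1]*np.sign(v[0,1]); print(f,mu.round(4),'yaw',np.arctan2(d[1],d[0]).round(3),e**.5)
E
```

```text
[[8, 6, 5, 10, 16]]
t0 [ 0.6174 -0.036 ] yaw 0.417 [0.00142259 0.00898919]
[[7, 10, 2, 6, 7]]
t20 [ 0.6131 -0.034 ] yaw -0.178 [0.00105621 0.00564986]
```

```bash
python3 - <<'E'
from h import *
a=cv2.imread('pics/t0.png').astype(int);b=cv2.imread('pics/t20.png').astype(int)
for n,(x0,y0,x1,y1) in dict(pen=(278,222,296,268),spool=(244,175,264,198),driver=(412,245,465,276)).items(): print(n,np.abs(a-b)[y0:y1,x0:x1].mean().round(1))
print(ctrl.sign_off())
E
```

```text
pen 2.0
spool 1.8
driver 18.4
the job is handed in; nothing more can be done
None
```

View pics/t20.png

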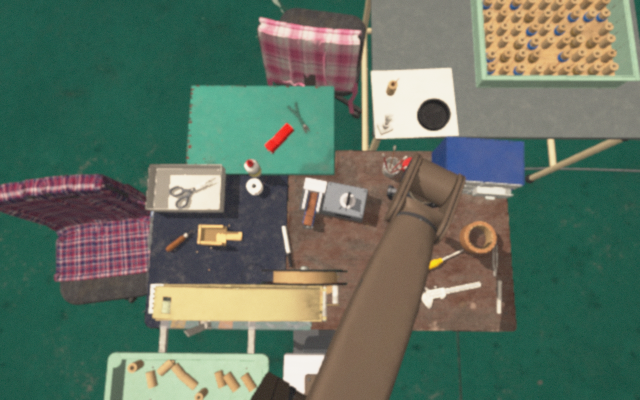

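View pics/s20.png

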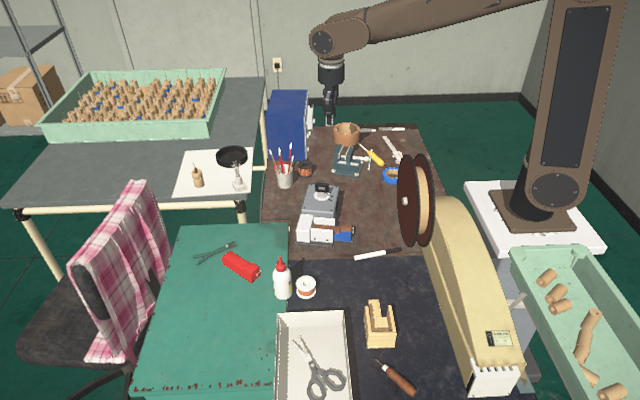

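The job is handed in at about 42 s of robot time, and sign-off gave no verdict.

- **Moving the fixture:** I lifted it by the plain end and set it down released on the bare bench between the reel and the vice. I then took it by the latch end and lowered it into the bay.
- **Bay fit:** It brushed the bay's right wall with about 7 N and pitched nose-up about 0.09 rad. I re-centred it, let it settle flat, and pushed it against the stop. At 11 N it moved no further.
- **Key:** With the fixture released, I turned the key through run to the end stop at start. There was 0.5 N m at the stop, and I held it for just over 1 s. I guided it back to run and let go.

**Last checks**
- **Fixture:** It lies flat and centred in the bay within about 2 mm, with the latch end out. The image put it about 3 mm further in than nominal, which is within my pixel error.
- **Key:** The bow reads 0.01 to 0.03 rad short of run, by image code and by eye. On the first picture the same code was about 0.07 rad off my own reading of the key's start angle, so treat it as rough. The spring torque still felt just before I let go also puts the barrel at run.
- **Bystanders:** The pen and spool are unchanged in the pictures. For the screwdriver, the top-view comparison showed a difference because the arm was in front of it. By eye in the side view it lies where it was.
- **Robot:** It touches nothing, and the measured force is about zero.

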